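# Load the spirometer turbines into the disinfection cassette held in the bench vise

## Robot

A 6-joint arm with a two-finger parallel gripper is mounted at the origin on the work surface. World frame = base frame: x ahead of the robot, y to its left, z up, the work surface at z = 0. Lengths are in mm, angles in rad, forces in N, time in s.
With the tool pointing down it reaches from about 275 to 1000 mm from the base axis. Payload 8.4 kg.
Tool frame: the origin (TCP) lies at the very end of the fingers, on their centre line; the grasp point (between the pads) lies 19 mm behind it (r.tcp_to_grasp is the distance from the TCP to the grasp point, in mm); z points along the fingers, y is the line along which they close (so a half turn about z gives the same grasp; the last joint's range is limited). The gripper opens to 85 mm and grips with 20 to 120 N. Pads are 22 mm wide; open, the fingers measure 114 mm over their backs; the gripper's body (76 mm by 85 mm) begins 54 mm behind the grasp point. The pads swing forward as they close: fully open they stand 13 mm farther back than shut.
Start: joints at [-1.223, 0.353, 1.633, -0, 1.155, -0.002], TCP at [214.192, -587.154, 209.981] pointing down, gripper open.
Joint ranges: [-2.63, 2.63], [-0.92, 2.1], [0.06, 2.66], [-1.3, 4.44], [0, 2.69], [-3.02, 3.02]. Speed limits (rad/s): [2.22, 2.22, 2.79, 3.14, 3.14, 3.14].

## Interface

Orientations are given as [roll, pitch, yaw] about the fixed x, y, z axes, in that order (R = Rz(yaw) Ry(pitch) Rx(roll)).
In Python, from rig import r gives the robot as it stands. The module is installed in compiled form; this text tells all that it offers.
- The arm moves only by the tool play_rows, never from a script. Its argument "rows" is a list of rows, each an object with "dp": the shift along the tool's x, y, z in units of 40 mm (1.0 is 40 mm), a list of three; "turn": the turn, a rotation vector about the tool's x, y, z in units of 6 degrees (1.0 is 6 degrees), a list of three; "fingers": the closure, from 0 (fully open) to 1 (shut). In form: [{"dp": [tx, ty, tz], "turn": [wx, wy, wz], "fingers": fingers}, ...]. A call has 1 to 5 rows; each row shifts and turns the commanded pose from where the row before left it, along the tool's axes as they then stand; what a row does not reach is not made up. A row lasts 1/12 s, in which the tool goes at most 41.7 mm and 7.16 degrees, less where a joint would pass 70% of its speed; a pose out of reach is approached as far as the arm can. A call is refused whole if a number of a shift passes 1 or a number of a turn 1, either way. A call with a gripper value outside its range is refused whole. The fingers move at their own pace and stop on an object; "force" is the grip in N (left out, the last holds). Time passes only in rows, so rows that do not move let the fingers close. It gives the time, the measured TCP pose, the force, the opening and the grip force at its end, in the units of the state.
- r.sense(): the state, without advancing time (a new reading comes with each control period).
- r.grab_frame(name): name is "side" or "top"; returns a dict with "pixels" (480x640x3 uint8, red, green, blue), "fx", "fy", "cx", "cy" (pixels), "pose" (4x4, takes a point from camera to world coordinates). Camera axes: x right, y down, z forward; pixel columns grow to the right and rows downward; lengths in mm; the calibration is good to about 2 mm. A picture is of the moment at which its call begins. There is no depth.
- r.sign_off(): hands the job in; it is judged then, once.
The state is a dict: "clock": time; "qpos": joint angles; "qvel": joint speeds; "joint_efforts": joint torques, N m; "eef_pos": TCP position; "tcp_rot": TCP orientation; "contact_force": force on the tool from outside, world axes, zero at the start; "wrist_torque": the same for the moment, N m; "opening": opening from 0.0 (shut) to 1.0 (fully open); "grasp_force": force on a finger pad.
Only numpy, scipy, OpenCV 4.12 (cv2) and the standard library are available. Lean on these libraries where they do the work, as an engineer would, in place of code of your own. Each camera call takes 0.05 s, during which the arm holds its last target. There are 200 camera calls.

## Task

The cassette's lid is stiff, so first crank the bench vise until its rubber jaw grips the cassette firmly; then press down on the flat lid and draw it open toward you. Put every used turbine from the blue mat into the cassette, slide the lid fully shut again with the cassette still gripped, and only then wind the jaw about a centimetre clear of the cassette, leaving the cassette standing in the vise. Leave the other things on the desk where they are.

Things in the scene. Friction and masses are not known exactly. Their poses are not given: they have to be found in the camera images.
- vise: Blue bench vise fixed to the desk. Origin: on the desk, below the place for the cassette; y runs along the screw toward the crank, x along the jaws, away from the robot. Fixed jaw's rubber face at y = -55 mm. Flat bed for the cassette 22 mm above the desk. Jaws 104 mm wide in x, tops 66 mm above the desk; so is the top of the screw bracket at y = 121 to 137 mm.
- vise_jaw (a joint): Travel of the moving jaw in m: 0 fully open, grows to 0.030 as it closes toward the fixed jaw. At 0 the rubber face stands at y = +67 mm in the vise's frame, that is 122 mm from the fixed jaw's face.
- vise_crank (a joint): Crank angle in rad, 0 (jaw fully open) to 23.56. It grows, and the jaw closes 8 mm a turn, when turned clockwise as seen from the vise's +y end. At angle a the grip stands at x = -34 sin(a) mm, z = +34 cos(a) mm from the crank axis in the vise's frame. Takes about 3 N at the grip; stays where it is left.
- crank_axis (a point): Point on the screw's axis, 181 mm from the vise's origin along its y, 52 mm above the desk, level with the middle of the crank's grip. The crank turns about the vise's y axis through it.
- crank_grip (a point): Middle of the crank's black round grip: 18 mm thick, 44 mm long, parallel to the vise's y axis, 34 mm from the crank axis, spinning freely on its pin; it can be pinched from above. The 8 mm thick steel crank arm begins 4 mm beyond its inner (vise -y) end.
- jaw_pad: Black rubber face of the moving jaw, 100 mm wide, 40 mm high; origin at the middle of its face, axes as the vise. Springy: it gives 1 mm for each 6 N, at most 6 mm, so each quarter turn after it touches adds about 12 N. Its face is at vise y = 67 mm minus joint vise_jaw plus its squash. A firm grip is 15 to 30 N (8 N at least).
- cassette: Loose steel cassette, 180 (x) by 100 (y) by 60 mm high, about 0.45 kg, on the vise's bed between the jaws, its x along the vise's x; the lid is drawn out at the -x end, nearest the robot. Origin: centre of its underside. Walls and floor 4 mm; inside 172 by 92 mm, 48 mm free height under the lid; the mouth between the lips over the lid is 84 mm wide.
- cassette_lid (a joint): How far the sliding lid is drawn toward cassette -x, in m: 0 shut, 0.150 fully open; it starts shut or up to 12 mm ajar. It has about 2.5 N of friction and stays where it is left.
- lid_top (a point): Point on the top face of the flat aluminium lid (178 by 91 by 4 mm, no handle), 56 mm above the cassette's underside, 4 mm below its side lips; over the cassette's origin when shut, it moves with the lid. The lid reaches from 93 mm before this point (cassette -x) to 85 mm behind it.
- turbine0_center (a point): A used turbine (flow sensor): light grey round tube 30 mm in diameter on a blue round foot 34 mm in diameter and 8 mm high, 44 mm high in all, 35 g, standing on the mat; this point is its centre, 22 mm above the underside of its foot, z along the tube away from the foot. May be absent.
- turbine1_center (a point): A used turbine (flow sensor): light grey round tube 30 mm in diameter on a blue round foot 34 mm in diameter and 8 mm high, 44 mm high in all, 35 g, standing on the mat; this point is its centre, 22 mm above the underside of its foot, z along the tube away from the foot. May be absent.
- turbine2_center (a point): A used turbine (flow sensor): light grey round tube 30 mm in diameter on a blue round foot 34 mm in diameter and 8 mm high, 44 mm high in all, 35 g, standing on the mat; this point is its centre, 22 mm above the underside of its foot, z along the tube away from the foot. May be absent.
- turbine3_center (a point): A used turbine (flow sensor): light grey round tube 30 mm in diameter on a blue round foot 34 mm in diameter and 8 mm high, 44 mm high in all, 35 g, standing on the mat; this point is its centre, 22 mm above the underside of its foot, z along the tube away from the foot. May be absent.
- mat: Blue drying mat, 200 (x) by 180 (y) by 2 mm, fixed, origin at the centre of its underside.
- handpiece: White spirometer handpiece, about 185 by 52 by 34 mm, to be left alone; origin under its middle.
- mouthpiece0: White cardboard mouthpiece tube standing on the desk, 28 mm in diameter, 65 mm high, to be left alone; origin at its foot.
- mouthpiece1: White cardboard mouthpiece tube like the other, to be left alone; origin at its foot.
- mouse: Black computer mouse, 105 by 58 by 30 mm, to be left alone; origin under its middle.
- sanitiser: Clear sanitiser bottle with blue cap, 60 mm in diameter, 150 mm high, to be left alone; origin at its foot.
Things that resemble listed ones, but are neither listed nor needed, are in the scene too. Leave any turquoise look-alike of the cassette alone.

How it is judged (in metres and radians):
On the way, in this order (a step that is already met when the one before it is completed fails the run):
1. the cassette, lid still shut, is gripped between the jaws with at least 8 N (contact force between jaw_pad and cassette above 8 N and value of joint cassette_lid below 0.03 m), for 0.3 s.
2. with the cassette gripped, the lid is drawn at least 70 mm open (contact force between jaw_pad and cassette above 8 N and value of joint cassette_lid above 0.07 m), for 0.2 s.
3. with the cassette still gripped, all the turbines lie inside it and the lid is shut to within 6 mm (contact force between jaw_pad and cassette above 8 N and x of turbine0_center in the frame of cassette between -0.088 and 0.088 m and y of turbine0_center in the frame of cassette between -0.048 and 0.048 m and z of turbine0_center in the frame of cassette between 0.008 and 0.05 m and x of turbine1_center in the frame of cassette between -0.088 and 0.088 m and y of turbine1_center in the frame of cassette between -0.048 and 0.048 m and z of turbine1_center in the frame of cassette between 0.008 and 0.05 m and x of turbine2_center in the frame of cassette between -0.088 and 0.088 m and y of turbine2_center in the frame of cassette between -0.048 and 0.048 m and z of turbine2_center in the frame of cassette between 0.008 and 0.05 m and x of turbine3_center in the frame of cassette between -0.088 and 0.088 m and y of turbine3_center in the frame of cassette between -0.048 and 0.048 m and z of turbine3_center in the frame of cassette between 0.008 and 0.05 m and value of joint cassette_lid below 0.006 m), for 0.3 s.
At the end, for the whole second after the job is handed in: All turbines present are inside the cassette, the lid is shut to within 6 mm, the moving jaw's rubber face is at least 5 mm clear of the cassette, which stands level and at rest on the vise's bed, within 40 mm of the middle of the jaws (x of turbine0_center in the frame of cassette between -0.088 and 0.088 m and y of turbine0_center in the frame of cassette between -0.048 and 0.048 m and z of turbine0_center in the frame of cassette between 0.008 and 0.05 m and x of turbine1_center in the frame of cassette between -0.088 and 0.088 m and y of turbine1_center in the frame of cassette between -0.048 and 0.048 m and z of turbine1_center in the frame of cassette between 0.008 and 0.05 m and x of turbine2_center in the frame of cassette between -0.088 and 0.088 m and y of turbine2_center in the frame of cassette between -0.048 and 0.048 m and z of turbine2_center in the frame of cassette between 0.008 and 0.05 m and x of turbine3_center in the frame of cassette between -0.088 and 0.088 m and y of turbine3_center in the frame of cassette between -0.048 and 0.048 m and z of turbine3_center in the frame of cassette between 0.008 and 0.05 m and x of cassette in the frame of vise between -0.04 and 0.04 m and angle between cassette's own z axis and vertical below 0.06 rad and value of joint cassette_lid below 0.006 m and y of jaw_pad in the frame of cassette above 0.055 m and linear speed of cassette below 0.01 m/s); the robot touches nothing.
It fails at once if the handpiece, a cardboard mouthpiece, the mouse or the sanitiser is shifted by more than 40 mm (distance of any of handpiece, mouthpiece0, mouthpiece1, mouse, sanitiser from where it was at the start of the episode above 0.04 m).
It fails at once if the cassette is tipped by more than 15 degrees (angle between cassette's own z axis and vertical above 0.26 rad).
Of turbine0, turbine1, turbine2, turbine3 only 2 to 4 are there at a start; the rules pass over those that are not, and their reading is None.
At some moment in a run one of turbine0, turbine1, turbine2, turbine3 may be knocked a few centimetres aside while the robot is not near it.
Once in a run the grip may slacken for a moment while it holds something.
It also fails if it takes over 210 s, if anything falls off the work surface, if the arm or the gripper's body presses on something with over 40 N, if the wrist force passes 120 N, or if a joint passes its speed limit or range.

## Working session

There is one attempt and no reset: what is moved stays moved. The work goes in short steps, Python scripts to look and compute and a tool call to move; the robot and the scene stay as the last step left them, time stands still between calls to the robot, and variables do not carry over. Pictures are saved under pics/ and viewed, at most 16 in all, crops included, and the job is handed in when it is done.

Besides the shell and the picture viewer there is one more tool, called after ">>>" as name(argument=value, ...), one argument or row to a line, values as JSON. play_rows: Moves the arm, as the interface text tells. Its arguments: {"type":"object","properties":{"rows":{"type":"array"},"force":{"type":"number"}},"required":["rows"]}

```bash
mkdir -p pics
cat > h.py <<'E'
import numpy as np, cv2
from rig import r
def snap(name,fn):
    f=r.grab_frame(name); np.savez('pics/%s.npz'%fn,**{k:np.array(v) for k,v in f.items()})
    cv2.imwrite('pics/%s.png'%fn,f['pixels'][:,:,::-1]); return f
def load(fn):
    d=np.load('pics/%s.npz'%fn); return {k:d[k] for k in d.files}
def ray(f,u,v):
    d=np.array([(u-f['cx'])/f['fx'],(v-f['cy'])/f['fy'],1.]); P=f['pose']
    return P[:3,3],P[:3,:3]@d
def onz(f,u,v,z):
    o,d=ray(f,u,v); return o+d*(z-o[2])/d[2]
def proj(f,p):
    q=np.linalg.inv(f['pose'])@np.append(p,1); return (f['fx']*q[0]/q[2]+f['cx'],f['fy']*q[1]/q[2]+f['cy'])
E
python3 - <<'E'
from h import *
for n in('top','side'):
    f=snap(n,n+'0'); print(f['pose'].round(3).tolist(),f['fx'],f['fy'],f['cx'],f['cy'])
s=r.sense(); print(s)
E
```

```text
[[0.013, -0.986, 0.163, 342.414], [-1.0, -0.013, 0.003, 41.213], [-0.001, -0.163, -0.987, 1141.999], [0.0, 0.0, 0.0, 1.0]] 451.7300475642928 451.7300475642928 329.16076546514927 244.45571431711022
[[-0.996, -0.031, 0.084, 415.178], [-0.088, 0.504, -0.859, 1073.496], [-0.016, -0.863, -0.505, 696.313], [0.0, 0.0, 0.0, 1.0]] 468.9172265688519 468.9172265688519 322.51652441799115 239.8239725693152
{'clock': 0.1, 'qpos': array([-1.22336307e+00,  3.53599325e-01,  1.63407590e+00,  5.13968580e-05,
        1.15520801e+00, -2.40733051e-03]), 'qvel': array([ 9.62919302e-04, -2.18633426e-05, -2.95979827e-03,  1.31582318e-03,
        1.38915944e-03, -1.20533832e-03]), 'joint_efforts': array([-1.07866919e-03, -6.06355762e+01, -3.42817605e+01, -1.01127096e-04,
        4.00552250e-03, -3.29153340e-05]), 'eef_pos': array([ 214.06977251, -586.69724617,  209.31711041]), 'tcp_rot': array([-3.14030219e+00, -5.01017913e-05,  3.49819771e-01]), 'contact_force': array([-0.44019445,  0.72922985, -0.21381013]), 'wrist_torque': array([ 0.05165483,  0.004281  , -0.0498997 ]), 'grasp_force': 0.0, 'opening': 1.000769001803452}
```

View pics/top0.png

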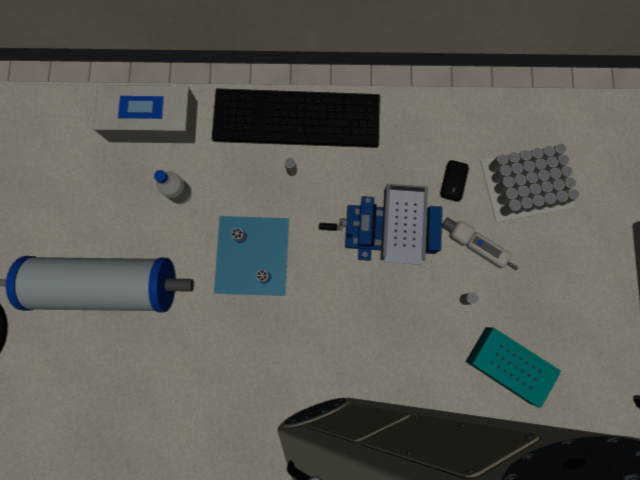

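View pics/side0.png

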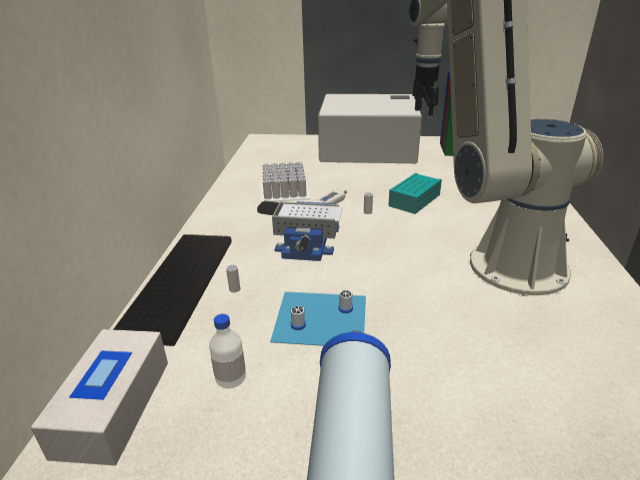

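The top view shows the vise with the grey perforated cassette at about (405,225), the crank grip at (328,227), and two turbines on the mat at (237,234) and (263,276).

Possible confusions:
- **Cassette:** grey box at (405,225) or the turquoise box at (515,367). I choose the grey one.
- **Turbines:** the ones on the mat, the mouthpieces at (290,167) and (471,298), or the tube rack at (535,180). I choose the mat ones.
- **Crank grip:** black grip at (328,227) or the syringe rod at (178,285). I choose the black grip.

Run:
```python
from h import *
f=load('top0');im=f['pixels'][:,:,::-1]
a=cv2.resize(im[175:275,310:450],None,fx=5.6,fy=5.6,interpolation=cv2.INTER_CUBIC)
cv2.imwrite('pics/c1.png',a)
g=load('side0')['pixels'][:,:,::-1]
cv2.imwrite('pics/c2.png',cv2.resize(g[195:345,260:380],None,fx=4,fy=4,interpolation=cv2.INTER_CUBIC))
for u,v,z in((405,225,78),(328,227,52),(388,187,82),(425,188,82),(424,263,82),(384,261,82)):print(u,v,onz(f,u,v,z).round(1))
```

```text
405 225 [ 568.4 -137.3   78. ]
328 227 [566.5  47.9  52. ]
388 187 [661.3 -96.7  82. ]
425 188 [ 659.9 -186.5   82. ]
424 263 [ 476.5 -180.2   82. ]
384 261 [480.  -85.7  82. ]
```

View pics/c1.png

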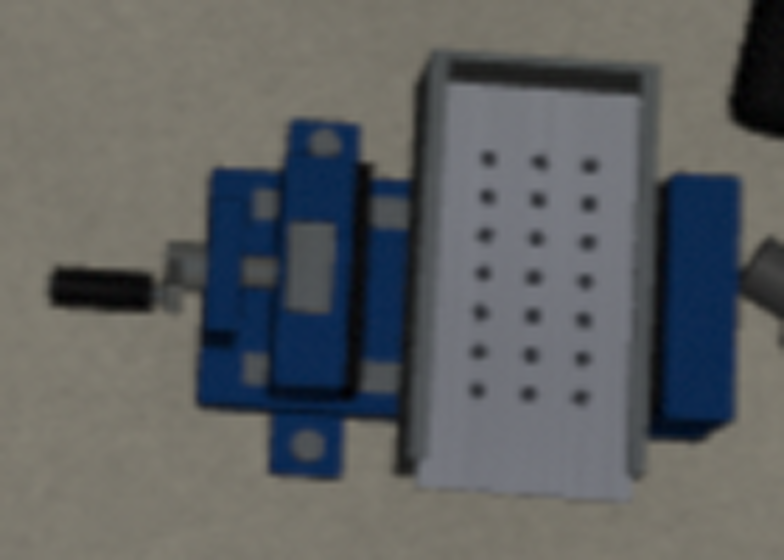

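View pics/c2.png

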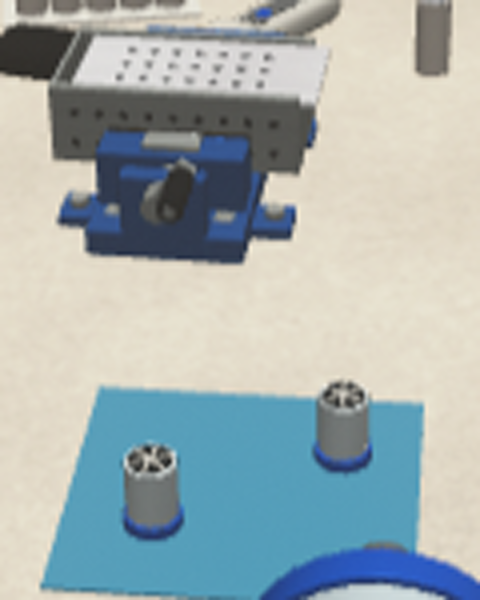

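The close crop confirms the grey perforated cassette. Its lid is slightly ajar toward the robot, and there are gaps to both jaws. The grip sits at crop px (50–155, 289). The side crop shows two turbines with blue feet, and the grip above and to the right of its axis, at a small positive angle.

Run:
```python
from h import *
f=load('top0');g=load('side0')
P=lambda u,v,z:onz(f,310+u/5.6,175+v/5.6,z).round(1)
for n,u,v,z in(('cas TL',435,52,82),('cas TR',658,66,82),('cas BR',643,476,82),('cas BL',412,465,82),('fj TL',668,178,66),('fj TR',740,178,66),('fj BR',735,420,66),('fj BL',662,417,66),('mj TL',288,165,66),('mj TR',360,168,66),('mj BR',352,388,66),('mj BL',275,388,66),('br TL',212,170,66),('br BL',200,400,66)):print(n,P(u,v,z))
# grip: triangulate centre
def mid(fr,x0,y0,x1,y1):
    im=fr['pixels'][y0:y1,x0:x1].astype(int); m=(im.max(2)<50)
    n,l,s,c=cv2.connectedComponentsWithStats(m.astype(np.uint8)); k=1+s[1:,4].argmax(); print(s[k],c[k]+[x0,y0]); return c[k]+[x0,y0]
a=mid(f,312,215,340,240); b=mid(g,294,230,312,252)
def tri(a,b):
    o1,d1=ray(f,*a);o2,d2=ray(g,*b);A=np.stack([d1,-d2],1);t=np.linalg.lstsq(A,o2-o1,rcond=None)[0]
    p,q=o1+d1*t[0],o2+d2*t[1];return (p+q)/2,p-q
print(tri(a,b))
for n,fr,box in(('top',f,(205,300,210,300)),('side',g,(260,370,285,350))):
    x0,x1,y0,y1=box;im=fr['pixels'][y0:y1,x0:x1];h=cv2.cvtColor(im,cv2.COLOR_RGB2HSV)
    m=((h[...,1]<60)).astype(np.uint8);N,l,s,c=cv2.connectedComponentsWithStats(cv2.morphologyEx(m,cv2.MORPH_CLOSE,np.ones((5,5))))
    for k in range(1,N):
        if 40<s[k,4]<900: print(n,s[k],c[k]+[x0,y0], onz(fr,*(c[k]+[x0,y0]),44 if n=='top' else 26).round(1))
```

```text
cas TL [668.1 -95.9  82. ]
cas TR [ 663.1 -192.6   82. ]
cas BR [ 483.7 -182.3   82. ]
cas BL [487.1 -84.8  82. ]
fj TL [ 617.3 -199.4   66. ]
fj TR [ 617.7 -230.8   66. ]
fj BR [ 510.6 -225.7   66. ]
fj BL [ 511.5 -194.4   66. ]
mj TL [621.  -33.3  66. ]
mj TR [620.  -64.8  66. ]
mj BR [522.4 -61.   66. ]
mj BL [522.  -27.8  66. ]
br TL [ 6.183e+02 -1.000e-01  6.600e+01]
br BL [516.3   4.5  66. ]
[  7   8  19   8 120] [327.65833333 226.23333333]
[ 6 10  8 10 20] [304.3 245.1]
(array([562.75946882,  48.61382682,  76.98212067]), array([0.85056236, 0.01549125, 0.17643779]))
top [ 27  18  13  13 131] [237.76335878 234.        ] [547.6 270.9  44. ]
top [ 51  60  13  12 126] [262.21428571 275.3968254 ] [445.8 206.6  44. ]
side [ 31  21  14  21 235] [297.22978723 315.73191489] [553.1 268.5  26. ]
side [ 69  56  41   9 292] [351.26369863 345.6369863 ] [430.2 354.9  26. ]
```

```bash
cat >> h.py <<'E'
from scipy.spatial.transform import Rotation as Ro
def plan(tgt,yaw=None,n=None,step=36,fing=0):
    s=r.sense();p=np.array(s['eef_pos']);R=Ro.from_euler('xyz',s['tcp_rot'])
    D=Ro.from_euler('xyz',[np.pi,0,yaw if yaw is not None else s['tcp_rot'][2]])
    w=(R.inv()*D).as_rotvec(); n=n or int(np.ceil(max(np.linalg.norm(tgt-p)/step,np.degrees(np.linalg.norm(w))/5.9,1)))
    for k in range(n):
        Rk=R*Ro.from_rotvec(w*k/n); dp=Rk.inv().apply((np.array(tgt)-p)/n)/40
        print('call' if k%5==0 else '',{"dp":dp.round(2).tolist(),"turn":(np.degrees(w)/n/6).round(2).tolist(),"fingers":fing})
E
python3 -c "
from h import *
plan([562,51,160],1.519)"
```

```text
call {'dp': [0.65, -0.57, 0.06], 'turn': [-0.0, -0.0, -0.53], 'fingers': 0}
 {'dp': [0.68, -0.53, 0.06], 'turn': [-0.0, -0.0, -0.53], 'fingers': 0}
 {'dp': [0.71, -0.5, 0.06], 'turn': [-0.0, -0.0, -0.53], 'fingers': 0}
 {'dp': [0.74, -0.46, 0.06], 'turn': [-0.0, -0.0, -0.53], 'fingers': 0}
 {'dp': [0.76, -0.41, 0.06], 'turn': [-0.0, -0.0, -0.53], 'fingers': 0}
call {'dp': [0.78, -0.37, 0.06], 'turn': [-0.0, -0.0, -0.53], 'fingers': 0}
 {'dp': [0.8, -0.33, 0.06], 'turn': [-0.0, -0.0, -0.53], 'fingers': 0}
 {'dp': [0.82, -0.28, 0.06], 'turn': [-0.0, -0.0, -0.53], 'fingers': 0}
 {'dp': [0.83, -0.24, 0.06], 'turn': [-0.0, -0.0, -0.53], 'fingers': 0}
 {'dp': [0.84, -0.19, 0.06], 'turn': [-0.0, -0.0, -0.53], 'fingers': 0}
call {'dp': [0.85, -0.14, 0.06], 'turn': [-0.0, -0.0, -0.53], 'fingers': 0}
 {'dp': [0.86, -0.09, 0.06], 'turn': [-0.0, -0.0, -0.53], 'fingers': 0}
 {'dp': [0.86, -0.05, 0.06], 'turn': [-0.0, -0.0, -0.53], 'fingers': 0}
 {'dp': [0.86, 0.0, 0.06], 'turn': [-0.0, -0.0, -0.53], 'fingers': 0}
 {'dp': [0.86, 0.05, 0.06], 'turn': [-0.0, -0.0, -0.53], 'fingers': 0}
call {'dp': [0.86, 0.1, 0.06], 'turn': [-0.0, -0.0, -0.53], 'fingers': 0}
 {'dp': [0.85, 0.15, 0.06], 'turn': [-0.0, -0.0, -0.53], 'fingers': 0}
 {'dp': [0.84, 0.19, 0.06], 'turn': [-0.0, -0.0, -0.53], 'fingers': 0}
 {'dp': [0.83, 0.24, 0.06], 'turn': [-0.0, -0.0, -0.53], 'fingers': 0}
 {'dp': [0.82, 0.29, 0.06], 'turn': [-0.0, -0.0, -0.53], 'fingers': 0}
call {'dp': [0.8, 0.33, 0.06], 'turn': [-0.0, -0.0, -0.53], 'fingers': 0}
```

>>> play_rows(
  rows=[
    {"dp": [0.65,-0.57,0.06],"turn": [0,0,-0.53],"fingers": 0},
    {"dp": [0.68,-0.53,0.06],"turn": [0,0,-0.53],"fingers": 0},
    {"dp": [0.71,-0.5,0.06],"turn": [0,0,-0.53],"fingers": 0},
    {"dp": [0.74,-0.46,0.06],"turn": [0,0,-0.53],"fingers": 0},
    {"dp": [0.76,-0.41,0.06],"turn": [0,0,-0.53],"fingers": 0},
  ],
  force=40,
)

```text
clock: 0.52
eef_pos: [297.6, -433.5, 197.5]
tcp_rot: [-3.141, -0.0, 0.63]
contact_force: [0.8, -0.0, -0.6]
opening: 1.0
grasp_force: 0.0
```

>>> play_rows(
  rows=[
    {"dp": [0.78,-0.37,0.06],"turn": [0,0,-0.53],"fingers": 0},
    {"dp": [0.8,-0.33,0.06],"turn": [0,0,-0.53],"fingers": 0},
    {"dp": [0.82,-0.28,0.06],"turn": [0,0,-0.53],"fingers": 0},
    {"dp": [0.83,-0.24,0.06],"turn": [0,0,-0.53],"fingers": 0},
    {"dp": [0.84,-0.19,0.06],"turn": [0,0,-0.53],"fingers": 0},
  ],
)

```text
clock: 0.93
eef_pos: [380.3, -281.8, 185.8]
tcp_rot: [-3.141, -0.0, 0.907]
contact_force: [1.1, -0.2, -0.2]
opening: 1.001
grasp_force: 0.0
```

>>> play_rows(
  rows=[
    {"dp": [0.85,-0.14,0.06],"turn": [0,0,-0.53],"fingers": 0},
    {"dp": [0.86,-0.09,0.06],"turn": [0,0,-0.53],"fingers": 0},
    {"dp": [0.86,-0.05,0.06],"turn": [0,0,-0.53],"fingers": 0},
    {"dp": [0.86,0,0.06],"turn": [0,0,-0.53],"fingers": 0},
    {"dp": [0.86,0.05,0.06],"turn": [0,0,-0.53],"fingers": 0},
  ],
)

```text
clock: 1.35
eef_pos: [463.2, -130.6, 173.8]
tcp_rot: [-3.141, 0.0, 1.185]
contact_force: [1.2, -0.9, 0.0]
opening: 0.997
grasp_force: 0.0
```

>>> play_rows(
  rows=[
    {"dp": [0.86,0.1,0.06],"turn": [0,0,-0.53],"fingers": 0},
    {"dp": [0.85,0.15,0.06],"turn": [0,0,-0.53],"fingers": 0},
    {"dp": [0.84,0.19,0.06],"turn": [0,0,-0.53],"fingers": 0},
    {"dp": [0.83,0.24,0.06],"turn": [0,0,-0.53],"fingers": 0},
    {"dp": [0.82,0.29,0.06],"turn": [0,0,-0.53],"fingers": 0},
  ],
)

```text
clock: 1.77
eef_pos: [546.8, 20.8, 161.6]
tcp_rot: [-3.141, 0.0, 1.463]
contact_force: [1.5, -0.4, -0.1]
opening: 0.997
grasp_force: 0.0
```

>>> play_rows(
  rows=[
    {"dp": [0.8,0.33,0.06],"turn": [0,0,-0.53],"fingers": 0},
    {"dp": [0,0,0],"turn": [0,0,0],"fingers": 0},
    {"dp": [0,0,0],"turn": [0,0,0],"fingers": 0},
    {"dp": [0,0,0],"turn": [0,0,0],"fingers": 0},
  ],
)

```text
clock: 2.1
eef_pos: [562.5, 49.3, 159.1]
tcp_rot: [-3.14, 0.0, 1.516]
contact_force: [0.7, -0.8, -0.3]
opening: 1.003
grasp_force: 0.0
```

Run:
```python
from h import *
plan([562,51,74],1.519)
g=snap('side','side1')['pixels'][:,:,::-1]
cv2.imwrite('pics/c3.png',cv2.resize(g[150:275,240:380],None,fx=5,fy=4.8,interpolation=cv2.INTER_CUBIC))
```

```text
call {'dp': [0.01, -0.0, 0.71], 'turn': [-0.0, 0.0, -0.01], 'fingers': 0}
 {'dp': [0.01, -0.0, 0.71], 'turn': [-0.0, 0.0, -0.01], 'fingers': 0}
 {'dp': [0.01, -0.0, 0.71], 'turn': [-0.0, 0.0, -0.01], 'fingers': 0}
```

View pics/c3.png

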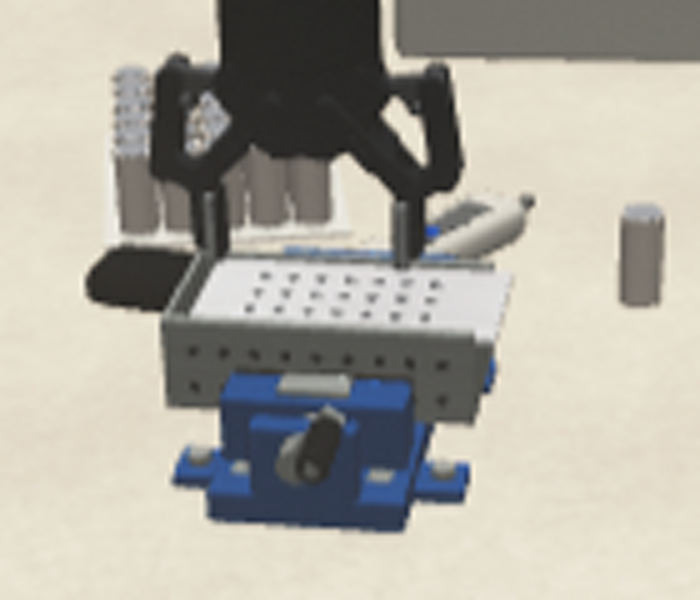

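The fingers straddle the black grip (crop 305–340, 410–480), so I'm lowering and closing.

>>> play_rows(
  rows=[
    {"dp": [0.02,0,0.72],"turn": [0,0,0],"fingers": 0},
    {"dp": [0.02,0,0.72],"turn": [0,0,0],"fingers": 0},
    {"dp": [0,0,0.71],"turn": [0,0,0],"fingers": 0},
    {"dp": [0,0,0],"turn": [0,0,0],"fingers": 0},
  ],
)

```text
clock: 2.48
eef_pos: [559.1, 49.5, 69.2]
tcp_rot: [-3.134, 0.001, 1.513]
contact_force: [-1.0, 0.2, -0.3]
opening: 1.003
grasp_force: 0.0
```

>>> play_rows(
  rows=[
    {"dp": [0,0,0],"turn": [0,0,0],"fingers": 1},
    {"dp": [0,0,0],"turn": [0,0,0],"fingers": 1},
    {"dp": [0,0,0],"turn": [0,0,0],"fingers": 1},
    {"dp": [0,0,0],"turn": [0,0,0],"fingers": 1},
    {"dp": [0,0,0],"turn": [0,0,0],"fingers": 1},
  ],
  force=40,
)

```text
clock: 2.9
eef_pos: [564.1, 51.0, 75.0]
tcp_rot: [3.139, -0.0, 1.515]
contact_force: [-0.5, -0.0, -0.5]
opening: 0.299
grasp_force: 0.0
```

>>> play_rows(
  rows=[
    {"dp": [0,0,0],"turn": [0,0,0],"fingers": 1},
    {"dp": [0,0,0],"turn": [0,0,0],"fingers": 1},
    {"dp": [0,0,0],"turn": [0,0,0],"fingers": 1},
    {"dp": [0,0,0],"turn": [0,0,0],"fingers": 1},
  ],
)

```text
clock: 3.23
eef_pos: [563.2, 51.1, 73.7]
tcp_rot: [3.142, -0.0, 1.515]
contact_force: [-0.1, 0.1, 0.3]
opening: -0.002
grasp_force: 0.0
```

Run:
```python
from h import *
g=snap('side','side2')['pixels'][:,:,::-1]
cv2.imwrite('pics/c4.png',cv2.resize(g[150:275,240:380],None,fx=5,fy=4.8,interpolation=cv2.INTER_CUBIC))
```

```text
(no output)
```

View pics/c4.png

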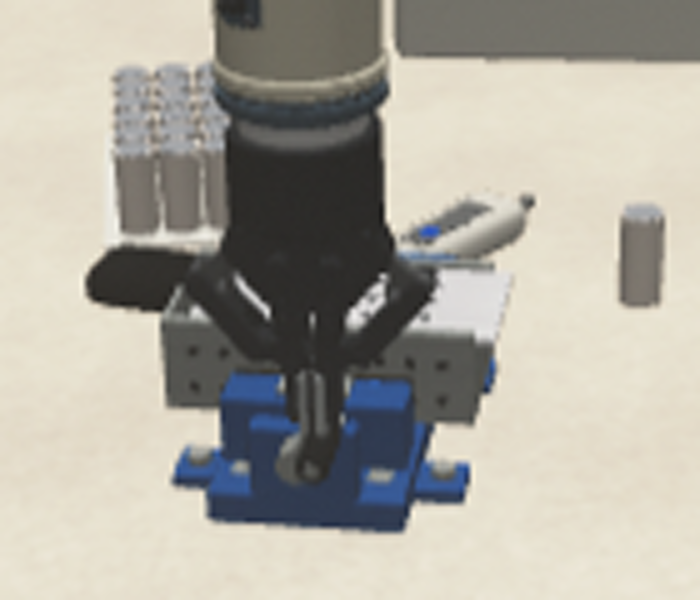

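The fingers closed on nothing: the tips at crop (312,440) are above the grip. I'll triangulate the grip ends again.

Run:
```python
from h import *
f=load('top0');g=load('side1')
def tri(a,b):
    o1,d1=ray(f,*a);o2,d2=ray(g,*b);A=np.stack([d1,-d2],1);t=np.linalg.lstsq(A,o2-o1,rcond=None)[0]
    p,q=o1+d1*t[0],o2+d2*t[1];return ((p+q)/2).round(1),(p-q).round(1)
print(tri((310+52/5.6,175+288/5.6),(240+317/5,150+462/4.8)))
print(tri((310+153/5.6,175+291/5.6),(240+325/5,150+430/4.8)))
for p in((563,51,74),(562,26.6,52),(562,48.6,60),(562,48.6,70),(562,48.6,80)):
    u,v=proj(g,np.array(p,float));print(p,'crop',((u-240)*5,(v-150)*4.8),'top',proj(f,np.array(p,float)))
# axis candidates: project crank axis at two y for x=565..580
for x in(565,575,585):
    u,v=proj(g,np.array([x,22.,52]));print(x,((u-240)*5,(v-150)*4.8))
```

```text
(array([561.3,  68.6,  85.4]), array([-1.1, -0. , -0.2]))
(array([562.2,  25.4,  79.6]), array([-2. , -0. , -0.4]))
(563, 51, 74) crop (np.float64(319.8464858892609), np.float64(463.37200566573705)) top (np.float64(326.67669568655623), np.float64(226.55459357011642))
(562, 26.6, 52) crop (np.float64(328.8457281426207), np.float64(474.77286956467196)) top (np.float64(336.64553021139136), np.float64(228.88957245926667))
(562, 48.6, 60) crop (np.float64(323.28750592585095), np.float64(483.3507190682569)) top (np.float64(327.68946871645994), np.float64(228.12906319576243))
(562, 48.6, 70) crop (np.float64(322.61415603956976), np.float64(467.4992653815338)) top (np.float64(327.67266519332253), np.float64(227.3066185657048))
(562, 48.6, 80) crop (np.float64(321.93516084744346), np.float64(451.514914510195)) top (np.float64(327.65555570437573), np.float64(226.46919850848064))
565 (np.float64(324.24924125030884), np.float64(470.2521219441045))
575 (np.float64(305.50727263172917), np.float64(469.66277171774874))
585 (np.float64(286.79055387892987), np.float64(469.0742154855788))
```

>>> play_rows(
  rows=[
    {"dp": [0,0,-0.8],"turn": [0,0,0],"fingers": 0.6},
    {"dp": [0,0,-0.9],"turn": [0,0,0],"fingers": 0.3},
    {"dp": [0,0,-0.6],"turn": [0,0,0],"fingers": 0},
    {"dp": [0,0,0],"turn": [0,0,0],"fingers": 0},
    {"dp": [0,0,0],"turn": [0,0,0],"fingers": 0},
  ],
)

```text
clock: 3.7
eef_pos: [564.2, 51.1, 167.0]
tcp_rot: [3.139, -0.0, 1.515]
contact_force: [0.1, 0.1, -0.2]
opening: 0.714
grasp_force: 0.0
```

Run:
```python
from h import *
a=snap('side','side3')['pixels'][:,:,::-1]; b=load('side1')['pixels'][:,:,::-1]
C=lambda g:cv2.resize(g[220:270,280:330],None,fx=7.8,fy=7.8,interpolation=cv2.INTER_CUBIC)
cv2.imwrite('pics/c5.png',np.hstack([C(b),C(a)]))
```

```text
(no output)
```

View pics/c5.png

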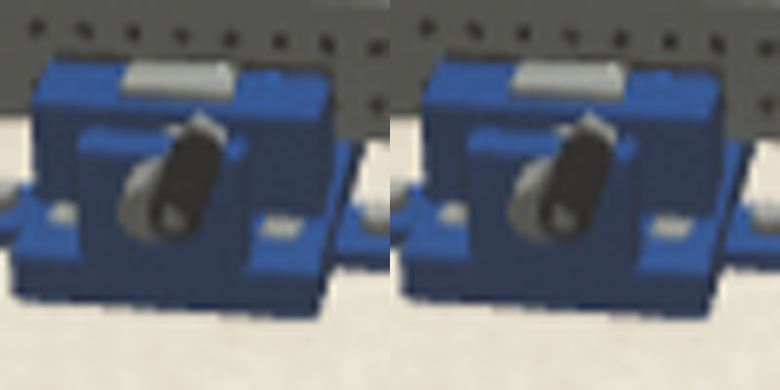

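Run:
```python
from h import *
g=load('side1');f=load('top0')
for p in((562.5,49.3,159),(562.5,49.3,172),(604,49.3,172),(520,49.3,172),(563,51,74),(563,51,86)):
    u,v=proj(g,np.array(p,float));print(p,'c3 crop',((u-240)*5,(v-150)*4.8))
# check side vs top calibration using turbine feet / vise bracket corners
for n,p in(('br top +x',(618.3,-.1,66)),('br top -x',(516.3,4.5,66)),('mj TL',(621,-33.3,66)),('mj BL',(522,-27.8,66)),('casBL',(487,-84.8,82)),('casTL',(668,-96,82))):
    u,v=proj(g,np.array(p,float));print(n,'c3',((u-240)*5,(v-150)*4.8),'c5',((u-280)*7.8,(v-220)*7.8))
```

```text
(562.5, 49.3, 159) c3 crop (np.float64(315.1902890288653), np.float64(320.9651240563891))
(562.5, 49.3, 172) c3 crop (np.float64(314.2296438606752), np.float64(298.5105022687047))
(604, 49.3, 172) c3 crop (np.float64(231.01171609980412), np.float64(296.4069408524463))
(520, 49.3, 172) c3 crop (np.float64(399.97245219776744), np.float64(300.677886968043))
(563, 51, 74) c3 crop (np.float64(319.8464858892609), np.float64(463.37200566573705))
(563, 51, 86) c3 crop (np.float64(319.01430876353373), np.float64(444.0898394428471))
br top +x c3 (np.float64(229.64606599466265), np.float64(425.21657879383656)) c5 (np.float64(46.24786295167373), np.float64(144.9769405399844))
br top -x c3 (np.float64(418.35354318739945), np.float64(435.07632747369485)) c5 (np.float64(340.63152737234316), np.float64(160.99903214475412))
mj TL c3 (np.float64(234.15533649896275), np.float64(395.9252463150367)) c5 (np.float64(53.2823249383819), np.float64(97.37852526193464))
mj BL c3 (np.float64(413.0025367982006), np.float64(405.90161066202876)) c5 (np.float64(332.2839574051929), np.float64(113.59011732579675))
casBL c3 (np.float64(483.83965717345944), np.float64(335.48527171801345)) c5 (np.float64(442.78986519059674), np.float64(-0.836433458228106))
casTL c3 (np.float64(167.89054393963113), np.float64(318.27738160623954)) c5 (np.float64(-50.09075145417544), np.float64(-28.799254889860684))
```

The crank hasn't moved. I'll check the camera against the known TCP, with markers on both views.

Run:
```python
from h import *
s=r.sense();p=s['eef_pos'];R=Ro.from_euler('xyz',s['tcp_rot']);print(p,s['opening'])
out=[]
for n in('top','side'):
    f=snap(n,n+'4');im=f['pixels'][:,:,::-1].copy()
    u0,v0=[int(x) for x in proj(f,p)]
    im=cv2.resize(im[v0-65:v0+35,u0-65:u0+65],None,fx=3,fy=6,interpolation=cv2.INTER_CUBIC) if 0 else cv2.resize(im[v0-60:v0+60,u0-50:u0+50],None,fx=4,fy=4,interpolation=cv2.INTER_CUBIC)
    for q,c in((p,(0,0,255)),(p+R.apply([0,42,-13]),(0,255,0)),(p+R.apply([0,-42,-13]),(0,255,0)),(p+R.apply([0,0,-73]),(255,0,255))):
        u,v=proj(f,q);cv2.circle(im,(int((u-u0+50)*4),int((v-v0+60)*4)),4,c,-1)
    out.append(im)
cv2.imwrite('pics/c6.png',np.hstack(out))
```

```text
[563.14275391  51.02219963 165.55751767] 0.7890422639503378
```

View pics/c6.png

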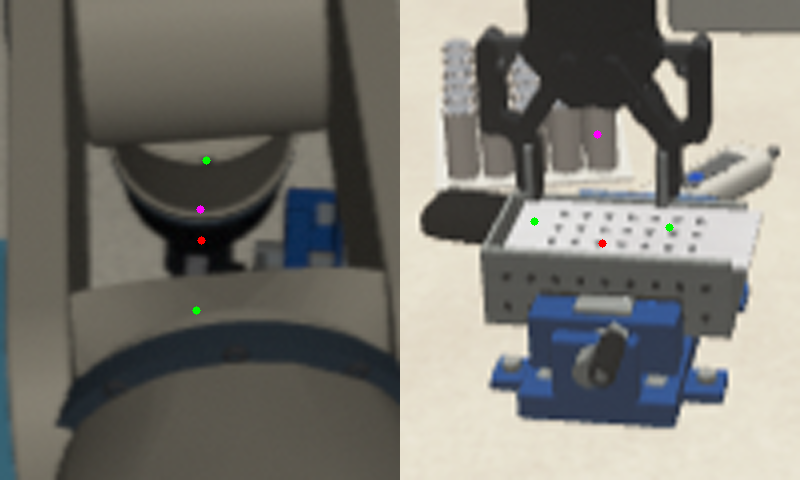

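The reprojected TCP is about 6–7 px below the real fingertips. The real tips are about 17 mm higher than reported, which fits the missed grip. I'll go lower and close.

>>> play_rows(
  rows=[
    {"dp": [0,0,0.9],"turn": [0,0,0],"fingers": 0},
    {"dp": [0,0,0.9],"turn": [0,0,0],"fingers": 0},
    {"dp": [0,0,0.9],"turn": [0,0,0],"fingers": 0.3},
    {"dp": [0,0,0],"turn": [0,0,0],"fingers": 0.5},
    {"dp": [0,0,0],"turn": [0,0,0],"fingers": 1},
  ],
)

```text
clock: 4.27
eef_pos: [560.8, 50.8, 55.3]
tcp_rot: [-3.135, 0.001, 1.515]
contact_force: [-0.3, 0.3, 0.1]
opening: 0.602
grasp_force: 0.0
```

>>> play_rows(
  rows=[
    {"dp": [0,0,0],"turn": [0,0,0],"fingers": 1},
    {"dp": [0,0,0],"turn": [0,0,0],"fingers": 1},
    {"dp": [0,0,0],"turn": [0,0,0],"fingers": 1},
    {"dp": [0,0,0],"turn": [0,0,0],"fingers": 1},
    {"dp": [0,0,0],"turn": [0,0,0],"fingers": 1},
  ],
)

```text
clock: 4.68
eef_pos: [564.2, 51.2, 59.6]
tcp_rot: [3.139, -0.0, 1.515]
contact_force: [-2.2, 1.2, 6.1]
opening: 0.184
grasp_force: 39.2
```

>>> play_rows(
  rows=[
    {"dp": [0,0,0],"turn": [0,0,0],"fingers": 1},
    {"dp": [0,0,0],"turn": [0,0,0],"fingers": 1},
    {"dp": [0,0,0],"turn": [0,0,0],"fingers": 1},
    {"dp": [0,0,0],"turn": [0,0,0],"fingers": 1},
    {"dp": [0,0,0],"turn": [0,0,0],"fingers": 1},
  ],
)

```text
clock: 5.1
eef_pos: [564.2, 51.2, 59.7]
tcp_rot: [3.139, -0.0, 1.515]
contact_force: [-2.1, 0.9, 4.8]
opening: 0.181
grasp_force: 39.2
```

>>> play_rows(
  rows=[
    {"dp": [0,0,0],"turn": [0,0,0],"fingers": 0.6},
    {"dp": [0,0,0],"turn": [0,0,0],"fingers": 0.6},
    {"dp": [0,0,0.1],"turn": [0,0,0],"fingers": 0.6},
    {"dp": [0,0,0.1],"turn": [0,0,0],"fingers": 0.6},
    {"dp": [0,0,0],"turn": [0,0,0],"fingers": 0.6},
  ],
)

```text
clock: 5.52
eef_pos: [562.7, 51.0, 48.8]
tcp_rot: [-3.141, 0.0, 1.515]
contact_force: [-0.2, -0.2, -0.3]
opening: 0.402
grasp_force: 0.0
```

>>> play_rows(
  rows=[
    {"dp": [0,0,0],"turn": [0,0,0],"fingers": 1},
    {"dp": [0,0,0],"turn": [0,0,0],"fingers": 1},
    {"dp": [0,0,0],"turn": [0,0,0],"fingers": 1},
    {"dp": [0,0,0],"turn": [0,0,0],"fingers": 1},
    {"dp": [0,0,0],"turn": [0,0,0],"fingers": 1},
  ],
)

```text
clock: 5.93
eef_pos: [563.2, 51.0, 49.4]
tcp_rot: [-3.141, 0.0, 1.515]
contact_force: [2.1, -0.3, -3.7]
opening: 0.193
grasp_force: 39.0
```

>>> play_rows(
  rows=[
    {"dp": [0,0,0],"turn": [0,0,0],"fingers": 0.6},
    {"dp": [0,0,0],"turn": [0,0,0],"fingers": 0.6},
    {"dp": [0,0,-0.1],"turn": [0,0,0],"fingers": 0.6},
    {"dp": [0,0,0],"turn": [0,0,0],"fingers": 0.6},
    {"dp": [0,0,0],"turn": [0,0,0],"fingers": 0.6},
  ],
)

```text
clock: 6.35
eef_pos: [563.6, 51.1, 54.1]
tcp_rot: [3.141, -0.0, 1.515]
contact_force: [0.0, 0.3, -0.3]
opening: 0.401
grasp_force: 0.0
```

>>> play_rows(
  rows=[
    {"dp": [0,0,0],"turn": [0,0,0],"fingers": 1},
    {"dp": [0,0,0],"turn": [0,0,0],"fingers": 1},
    {"dp": [0,0,0],"turn": [0,0,0],"fingers": 1},
    {"dp": [0,0,0],"turn": [0,0,0],"fingers": 1},
    {"dp": [0,0,0],"turn": [0,0,0],"fingers": 1},
  ],
)

```text
clock: 6.77
eef_pos: [563.2, 51.0, 53.8]
tcp_rot: [-3.142, -0.0, 1.515]
contact_force: [-2.3, -0.0, 5.5]
opening: 0.191
grasp_force: 39.1
```

```bash
cat >> h.py <<'E'
def crank(a0,a1,n,yaw=-.052,rad=34):
    a=np.linspace(a0,a1,n+1); x=-rad*np.sin(a); z=rad*np.cos(a)
    # tool y = vise x, tool z = down
    for k in range(n): print(round(a[k+1],2),{"dp":[0,round((x[k+1]-x[k])/40,2),round(-(z[k+1]-z[k])/40,2)]})
E
python3 -c "
from h import *
crank(.38,.38+np.pi/2,5)"
```

```text
0.69 {'dp': [0, np.float64(-0.23), np.float64(0.14)]}
1.01 {'dp': [0, np.float64(-0.18), np.float64(0.2)]}
1.32 {'dp': [0, np.float64(-0.1), np.float64(0.24)]}
1.64 {'dp': [0, np.float64(-0.02), np.float64(0.26)]}
1.95 {'dp': [0, np.float64(0.06), np.float64(0.26)]}
```

>>> play_rows(
  rows=[
    {"dp": [0,-0.23,0.14],"turn": [0,0,0],"fingers": 1},
    {"dp": [0,-0.18,0.2],"turn": [0,0,0],"fingers": 1},
    {"dp": [0,0,0],"turn": [0,0,0],"fingers": 1},
  ],
)

```text
clock: 7.02
eef_pos: [550.7, 51.8, 39.8]
tcp_rot: [3.133, -0.0, 1.516]
contact_force: [14.0, -1.9, -10.7]
opening: 0.19
grasp_force: 39.8
```

>>> play_rows(
  rows=[
    {"dp": [0,-0.1,0.24],"turn": [0,0,0],"fingers": 1},
    {"dp": [0,-0.02,0.26],"turn": [0,0,0],"fingers": 1},
    {"dp": [0,0,0],"turn": [0,0,0],"fingers": 1},
  ],
)

```text
clock: 7.27
eef_pos: [547.9, 52.0, 20.4]
tcp_rot: [3.13, -0.001, 1.516]
contact_force: [14.2, -3.1, -0.9]
opening: 0.186
grasp_force: 40.8
```

The forces show the axis at reading x≈581.5, z≈25. The angle is now about 1.7.

```bash
cat >> h.py <<'E'
def crank2(x0,z0,angs,cx=581.5,cz=24.8,rad=34):
    for k,a in enumerate(angs):
        x=cx-rad*np.sin(a); z=cz+rad*np.cos(a); print(k,round(a,2),[0,round((x-x0)/40,2),round(-(z-z0)/40,2)]); x0,z0=x,z
    print('end',x0,z0)
E
python3 -c "
from h import *
crank2(542,20.2,1.7+np.pi/5*np.arange(1,11))"
```

```text
0 2.33 [0, np.float64(0.37), np.float64(0.47)]
1 2.96 [0, np.float64(0.46), np.float64(0.25)]
2 3.58 [0, np.float64(0.52), np.float64(-0.07)]
3 4.21 [0, np.float64(0.38), np.float64(-0.36)]
4 4.84 [0, np.float64(0.1), np.float64(-0.52)]
5 5.47 [0, np.float64(-0.23), np.float64(-0.47)]
6 6.1 [0, np.float64(-0.46), np.float64(-0.25)]
7 6.73 [0, np.float64(-0.52), np.float64(0.07)]
8 7.35 [0, np.float64(-0.38), np.float64(0.36)]
9 7.98 [0, np.float64(-0.1), np.float64(0.52)]
end 547.7833964446161 20.419287193952165
```

>>> play_rows(
  rows=[
    {"dp": [0,0.37,0.47],"turn": [0,0,0],"fingers": 1},
    {"dp": [0,0.46,0.25],"turn": [0,0,0],"fingers": 1},
    {"dp": [0,0,0],"turn": [0,0,0],"fingers": 1},
  ],
)

```text
clock: 7.52
eef_pos: [580.7, 50.1, -8.7]
tcp_rot: [3.135, -0.0, 1.516]
contact_force: [3.2, -0.2, -0.9]
opening: 0.193
grasp_force: 41.4
```

>>> play_rows(
  rows=[
    {"dp": [0,0.52,-0.07],"turn": [0,0,0],"fingers": 1},
    {"dp": [0,0.38,-0.36],"turn": [0,0,0],"fingers": 1},
    {"dp": [0,0.1,-0.52],"turn": [0,0,0],"fingers": 1},
    {"dp": [0,0,0],"turn": [0,0,0],"fingers": 1},
  ],
)

```text
clock: 7.85
eef_pos: [615.0, 48.1, 30.6]
tcp_rot: [-3.14, 0.0, 1.515]
contact_force: [-3.2, -0.4, 2.2]
opening: 0.198
grasp_force: 24.6
```

>>> play_rows(
  rows=[
    {"dp": [0,-0.23,-0.47],"turn": [0,0,0],"fingers": 1},
    {"dp": [0,-0.46,-0.25],"turn": [0,0,0],"fingers": 1},
    {"dp": [0,-0.52,0.07],"turn": [0,0,0],"fingers": 1},
    {"dp": [0,0,0],"turn": [0,0,0],"fingers": 1},
  ],
)

```text
clock: 8.18
eef_pos: [564.2, 51.0, 54.7]
tcp_rot: [-3.141, -0.0, 1.515]
contact_force: [-5.1, 0.8, 3.2]
opening: 0.189
grasp_force: 44.7
```

>>> play_rows(
  rows=[
    {"dp": [0,-0.38,0.36],"turn": [0,0,0],"fingers": 1},
    {"dp": [0,-0.1,0.52],"turn": [0,0,0],"fingers": 1},
    {"dp": [0,0,0],"turn": [0,0,0],"fingers": 1},
  ],
)

```text
clock: 8.43
eef_pos: [548.2, 52.0, 18.4]
tcp_rot: [3.14, -0.0, 1.516]
contact_force: [3.5, 1.7, -3.0]
opening: 0.189
grasp_force: 44.7
```

>>> play_rows(
  rows=[
    {"dp": [0,0.23,0.47],"turn": [0,0,0],"fingers": 1},
    {"dp": [0,0.46,0.25],"turn": [0,0,0],"fingers": 1},
    {"dp": [0,0.52,-0.07],"turn": [0,0,0],"fingers": 1},
    {"dp": [0,0.38,-0.36],"turn": [0,0,0],"fingers": 1},
    {"dp": [0,0.1,-0.52],"turn": [0,0,0],"fingers": 1},
  ],
)

```text
clock: 8.85
eef_pos: [615.5, 48.0, 27.5]
tcp_rot: [-3.138, 0.0, 1.515]
contact_force: [-14.2, 3.0, -3.9]
opening: 0.187
grasp_force: 45.0
```

>>> play_rows(
  rows=[
    {"dp": [0,-0.23,-0.47],"turn": [0,0,0],"fingers": 1},
    {"dp": [0,-0.46,-0.25],"turn": [0,0,0],"fingers": 1},
    {"dp": [0,-0.52,0.07],"turn": [0,0,0],"fingers": 1},
    {"dp": [0,-0.38,0.36],"turn": [0,0,0],"fingers": 1},
    {"dp": [0,-0.1,0.52],"turn": [0,0,0],"fingers": 1},
  ],
)

```text
clock: 9.27
eef_pos: [547.4, 51.9, 21.3]
tcp_rot: [3.139, -0.0, 1.515]
contact_force: [16.3, -4.2, 4.3]
opening: 0.185
grasp_force: 46.2
```

>>> play_rows(
  rows=[
    {"dp": [0,0,0],"turn": [0,0,0],"fingers": 1},
  ],
)

```text
clock: 9.35
eef_pos: [548.1, 51.8, 18.3]
tcp_rot: [3.14, -0.0, 1.516]
contact_force: [3.9, 0.1, -2.5]
opening: 0.189
grasp_force: 45.4
```

Now 9 more steps to a≈19.9, with a pause.

>>> play_rows(
  rows=[
    {"dp": [0,0.23,0.47],"turn": [0,0,0],"fingers": 1},
    {"dp": [0,0.46,0.25],"turn": [0,0,0],"fingers": 1},
    {"dp": [0,0.52,-0.07],"turn": [0,0,0],"fingers": 1},
    {"dp": [0,0.38,-0.36],"turn": [0,0,0],"fingers": 1},
    {"dp": [0,0.1,-0.52],"turn": [0,0,0],"fingers": 1},
  ],
)

```text
clock: 9.77
eef_pos: [615.6, 48.0, 27.3]
tcp_rot: [-3.138, 0.0, 1.515]
contact_force: [-14.3, 3.0, -3.8]
opening: 0.192
grasp_force: 45.2
```

>>> play_rows(
  rows=[
    {"dp": [0,-0.23,-0.47],"turn": [0,0,0],"fingers": 1},
    {"dp": [0,-0.46,-0.25],"turn": [0,0,0],"fingers": 1},
    {"dp": [0,-0.52,0.07],"turn": [0,0,0],"fingers": 1},
    {"dp": [0,-0.38,0.36],"turn": [0,0,0],"fingers": 1},
    {"dp": [0,0,0],"turn": [0,0,0],"fingers": 1},
  ],
)

```text
clock: 10.18
eef_pos: [551.0, 51.6, 39.7]
tcp_rot: [3.14, -0.0, 1.515]
contact_force: [2.4, 0.6, -4.2]
opening: 0.191
grasp_force: 45.5
```

Run:
```python
from h import *
s=r.sense();print(s['eef_pos'],s['contact_force'],s['grasp_force'])
a=snap('side','side5')['pixels'][:,:,::-1]; b=load('side1')['pixels'][:,:,::-1]
C=lambda g:cv2.resize(g[180:270,255:355],None,fx=4,fy=5.5,interpolation=cv2.INTER_CUBIC)
cv2.imwrite('pics/c7.png',np.hstack([C(b),C(a)]))
```

```text
[551.00754833  51.64801227  39.71581029] [ 2.41034239  0.64683979 -4.15026263] 45.52942335605621
```

View pics/c7.png

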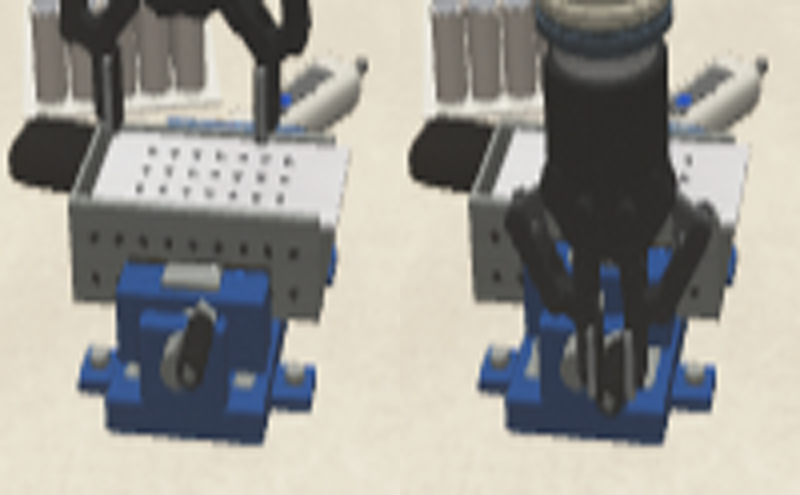

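>>> play_rows(
  rows=[
    {"dp": [0,0,0],"turn": [0,0,0],"fingers": 0.5},
    {"dp": [0,0,0],"turn": [0,0,0],"fingers": 0.3},
    {"dp": [0,0,-0.6],"turn": [0,0,0],"fingers": 0.3},
    {"dp": [0,0,-0.9],"turn": [0,0,0],"fingers": 0.3},
    {"dp": [0,0,-0.9],"turn": [0,0,0],"fingers": 0.3},
  ],
)

```text
clock: 10.65
eef_pos: [550.9, 51.5, 137.1]
tcp_rot: [-3.138, 0.0, 1.515]
contact_force: [1.2, -0.1, -0.0]
opening: 0.702
grasp_force: 0.0
```

>>> play_rows(
  rows=[
    {"dp": [0.9,0,-0.3],"turn": [0,0,0],"fingers": 1},
    {"dp": [0.9,0,0],"turn": [0,0,0],"fingers": 1},
    {"dp": [0.9,0,0],"turn": [0,0,0],"fingers": 1},
    {"dp": [0.9,0,0],"turn": [0,0,0],"fingers": 1},
    {"dp": [0.9,0,0],"turn": [0,0,0],"fingers": 1},
  ],
)

```text
clock: 11.07
eef_pos: [561.9, 233.1, 149.3]
tcp_rot: [3.141, -0.0, 1.515]
contact_force: [0.5, 1.3, -0.1]
opening: 0.004
grasp_force: 0.0
```

Run:
```python
from h import *
s=r.sense();print(s['eef_pos'])
a=snap('top','top5')['pixels'][:,:,::-1]; b=load('top0')['pixels'][:,:,::-1]
C=lambda g:cv2.resize(g[180:270,315:450],None,fx=5.8,fy=3.3,interpolation=cv2.INTER_CUBIC)
cv2.imwrite('pics/c8.png',np.vstack([C(b),C(a)]))
```

```text
[561.92700633 233.11368758 149.32839696]
```

View pics/c8.png

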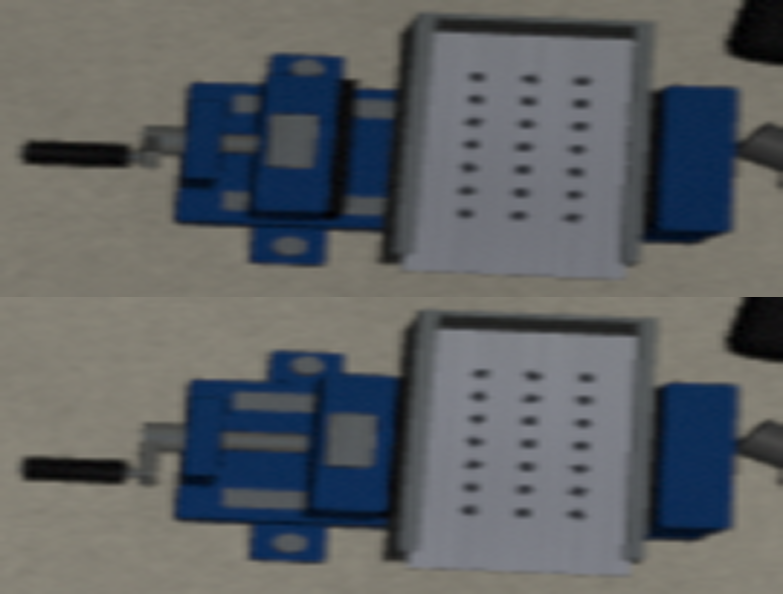

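The jaw travelled about 25 mm and the cassette is pressed against the fixed jaw, so the grip is good. Next is the lid.

Run:
```python
from h import *
plan([620,-142,85],1.515,n=11)
```

```text
call {'dp': [-0.86, 0.18, 0.14], 'turn': [0.0, -0.0, 0.0], 'fingers': 0}
 {'dp': [-0.86, 0.18, 0.14], 'turn': [0.0, -0.0, 0.0], 'fingers': 0}
 {'dp': [-0.86, 0.18, 0.14], 'turn': [0.0, -0.0, 0.0], 'fingers': 0}
 {'dp': [-0.86, 0.18, 0.14], 'turn': [0.0, -0.0, 0.0], 'fingers': 0}
 {'dp': [-0.86, 0.18, 0.14], 'turn': [0.0, -0.0, 0.0], 'fingers': 0}
call {'dp': [-0.86, 0.18, 0.14], 'turn': [0.0, -0.0, 0.0], 'fingers': 0}
 {'dp': [-0.86, 0.18, 0.15], 'turn': [0.0, -0.0, 0.0], 'fingers': 0}
 {'dp': [-0.86, 0.18, 0.15], 'turn': [0.0, -0.0, 0.0], 'fingers': 0}
 {'dp': [-0.86, 0.18, 0.15], 'turn': [0.0, -0.0, 0.0], 'fingers': 0}
 {'dp': [-0.86, 0.18, 0.15], 'turn': [0.0, -0.0, 0.0], 'fingers': 0}
call {'dp': [-0.86, 0.18, 0.15], 'turn': [0.0, -0.0, 0.0], 'fingers': 0}
```

>>> play_rows(
  rows=[
    {"dp": [-0.86,0.18,0.1],"turn": [0,0,0],"fingers": 1},
    {"dp": [-0.86,0.18,0.1],"turn": [0,0,0],"fingers": 1},
    {"dp": [-0.86,0.18,0.1],"turn": [0,0,0],"fingers": 1},
    {"dp": [-0.86,0.18,0.1],"turn": [0,0,0],"fingers": 1},
    {"dp": [-0.86,0.18,0.1],"turn": [0,0,0],"fingers": 1},
  ],
)

```text
clock: 11.53
eef_pos: [588.3, 56.1, 128.8]
tcp_rot: [-3.141, 0.0, 1.516]
contact_force: [0.4, 0.3, 0.3]
opening: 0.0
grasp_force: 0.0
```

>>> play_rows(
  rows=[
    {"dp": [-0.86,0.18,0.1],"turn": [0,0,0],"fingers": 1},
    {"dp": [-0.86,0.18,0.1],"turn": [0,0,0],"fingers": 1},
    {"dp": [-0.86,0.18,0.1],"turn": [0,0,0],"fingers": 1},
    {"dp": [-0.86,0.18,0.1],"turn": [0,0,0],"fingers": 1},
    {"dp": [-0.86,0.18,0.1],"turn": [0,0,0],"fingers": 1},
  ],
)

```text
clock: 11.95
eef_pos: [614.6, -118.2, 108.8]
tcp_rot: [-3.141, -0.0, 1.515]
contact_force: [1.1, 0.8, 0.6]
opening: -0.002
grasp_force: 0.0
```

>>> play_rows(
  rows=[
    {"dp": [-0.86,0.18,0.1],"turn": [0,0,0],"fingers": 1},
    {"dp": [0,0,0.2],"turn": [0,0,0],"fingers": 1},
    {"dp": [0,0,0.2],"turn": [0,0,0],"fingers": 1},
    {"dp": [0,0,0.1],"turn": [0,0,0],"fingers": 1},
    {"dp": [0,0,0],"turn": [0,0,0],"fingers": 1},
  ],
)

```text
clock: 12.37
eef_pos: [618.6, -149.6, 83.4]
tcp_rot: [-3.139, -0.001, 1.516]
contact_force: [-0.3, 0.2, 0.2]
opening: -0.002
grasp_force: 0.0
```

>>> play_rows(
  rows=[
    {"dp": [0.2,0,0.2],"turn": [0,0,0],"fingers": 1},
    {"dp": [0,0,0.15],"turn": [0,0,0],"fingers": 1},
    {"dp": [0,0,0.1],"turn": [0,0,0],"fingers": 1},
    {"dp": [0,0,0.05],"turn": [0,0,0],"fingers": 1},
    {"dp": [0,0,0],"turn": [0,0,0],"fingers": 1},
  ],
)

```text
clock: 12.78
eef_pos: [619.8, -142.3, 64.2]
tcp_rot: [-3.141, -0.0, 1.516]
contact_force: [0.7, -0.8, -0.3]
opening: -0.005
grasp_force: 0.0
```

>>> play_rows(
  rows=[
    {"dp": [0,0,0.07],"turn": [0,0,0],"fingers": 1},
    {"dp": [0,0,0],"turn": [0,0,0],"fingers": 1},
    {"dp": [0,0,0],"turn": [0,0,0],"fingers": 1},
  ],
)

```text
clock: 13.03
eef_pos: [620.2, -142.9, 62.0]
tcp_rot: [3.142, 0.0, 1.515]
contact_force: [0.5, 0.0, 0.0]
opening: -0.001
grasp_force: 0.0
```

>>> play_rows(
  rows=[
    {"dp": [0,0,0.07],"turn": [0,0,0],"fingers": 1},
    {"dp": [0,0,0],"turn": [0,0,0],"fingers": 1},
    {"dp": [0,0,0],"turn": [0,0,0],"fingers": 1},
  ],
)

```text
clock: 13.28
eef_pos: [620.0, -142.9, 59.1]
tcp_rot: [-3.141, -0.0, 1.515]
contact_force: [0.2, -0.1, 0.3]
opening: -0.003
grasp_force: 0.0
```

>>> play_rows(
  rows=[
    {"dp": [0,0,0.07],"turn": [0,0,0],"fingers": 1},
    {"dp": [0,0,0],"turn": [0,0,0],"fingers": 1},
    {"dp": [0,0,0],"turn": [0,0,0],"fingers": 1},
  ],
)

```text
clock: 13.53
eef_pos: [620.8, -143.0, 56.8]
tcp_rot: [3.14, 0.0, 1.515]
contact_force: [0.4, 0.1, 3.5]
opening: -0.004
grasp_force: 1.8
```

>>> play_rows(
  rows=[
    {"dp": [0,0,0.1],"turn": [0,0,0],"fingers": 1},
    {"dp": [0,0,0],"turn": [0,0,0],"fingers": 1},
    {"dp": [0,0,0],"turn": [0,0,0],"fingers": 1},
  ],
)

```text
clock: 13.78
eef_pos: [624.5, -143.3, 56.5]
tcp_rot: [3.133, 0.001, 1.515]
contact_force: [1.5, 3.8, 27.2]
opening: -0.002
grasp_force: 13.1
```

>>> play_rows(
  rows=[
    {"dp": [0,-0.2,0],"turn": [0,0,0],"fingers": 1},
    {"dp": [0,-0.3,0],"turn": [0,0,0],"fingers": 1},
    {"dp": [0,-0.3,0],"turn": [0,0,0],"fingers": 1},
    {"dp": [0,0,0],"turn": [0,0,0],"fingers": 1},
  ],
)

```text
clock: 14.12
eef_pos: [590.9, -141.4, 56.5]
tcp_rot: [3.134, 0.001, 1.515]
contact_force: [-0.9, 3.0, 28.2]
opening: -0.001
grasp_force: 14.0
```

>>> play_rows(
  rows=[
    {"dp": [0,-0.4,0],"turn": [0,0,0],"fingers": 1},
    {"dp": [0,-0.4,0],"turn": [0,0,0],"fingers": 1},
    {"dp": [0,-0.4,0],"turn": [0,0,0],"fingers": 1},
    {"dp": [0,-0.4,0],"turn": [0,0,0],"fingers": 1},
  ],
)

```text
clock: 14.45
eef_pos: [529.4, -138.1, 56.4]
tcp_rot: [3.13, 0.001, 1.515]
contact_force: [3.9, 3.8, 32.3]
opening: -0.003
grasp_force: 15.9
```

Run:
```python
from h import *
s=r.sense();print(s['eef_pos'],s['contact_force'])
a=snap('side','side6')['pixels'][:,:,::-1]
cv2.imwrite('pics/c9.png',cv2.resize(a[150:270,250:400],None,fx=4,fy=4,interpolation=cv2.INTER_CUBIC))
```

```text
[ 529.35372357 -138.07189598   56.428551  ] [ 3.9199815   3.76885055 32.33651887]
```

View pics/c9.png

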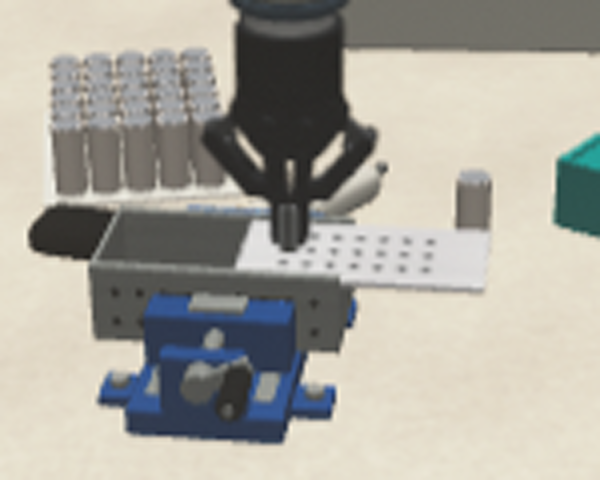

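The lid is drawing open with the fingertip, about 100 mm so far. I'll pull a little further and lift off.

>>> play_rows(
  rows=[
    {"dp": [0,-0.4,-0.03],"turn": [0,0,0],"fingers": 1},
    {"dp": [0,-0.4,0],"turn": [0,0,0],"fingers": 1},
    {"dp": [0,-0.2,0],"turn": [0,0,0],"fingers": 1},
    {"dp": [0,0,0],"turn": [0,0,0],"fingers": 1},
  ],
)

```text
clock: 14.83
eef_pos: [486.3, -136.0, 56.4]
tcp_rot: [3.136, 0.001, 1.515]
contact_force: [-1.9, 1.0, 26.7]
opening: 0.003
grasp_force: 13.5
```

>>> play_rows(
  rows=[
    {"dp": [0,0,-0.3],"turn": [0,0,0],"fingers": 1},
    {"dp": [0,0,-0.8],"turn": [0,0,0],"fingers": 1},
    {"dp": [0,0,-0.8],"turn": [0,0,0],"fingers": 1},
    {"dp": [0,0,-0.4],"turn": [0,0,0],"fingers": 1},
    {"dp": [0,0,0],"turn": [0,0,0],"fingers": 0.2},
  ],
)

```text
clock: 15.25
eef_pos: [486.7, -136.0, 149.2]
tcp_rot: [3.136, 0.001, 1.515]
contact_force: [1.0, 0.1, 0.3]
opening: 0.131
grasp_force: 0.0
```

```bash
cat >> h.py <<'E'
def turbs(f,n):
    # light grey round tops on mat; project ray to z=46 (top)
    im=f['pixels'];h=cv2.cvtColor(im,cv2.COLOR_RGB2HSV)
    box=(200,310,200,310) if n=='top' else (250,380,270,350); x0,x1,y0,y1=box
    h=h[y0:y1,x0:x1]; m=(h[...,1]<70).astype(np.uint8); m=cv2.morphologyEx(m,cv2.MORPH_CLOSE,np.ones((5,5)))
    N,l,s,c=cv2.connectedComponentsWithStats(m)
    for k in range(1,N):
        if 60<s[k,4]<600: print(n,s[k][:4]+[x0,y0,0,0],s[k,4],(c[k]+[x0,y0]).round(1),onz(f,*(c[k]+[x0,y0]),40).round(1))
E
python3 - <<'E'
from h import *
s=r.sense();print(s['eef_pos'])
turbs(snap('top','top7'),'top');turbs(snap('side','side7'),'side')
E
```

```text
[ 486.70446577 -135.9758449   149.16223586]
top [231 228  14  13] 140 [237.6 233.9] [548.6 272.2  40. ]
top [256 269  13  13] 130 [262.1 275.4] [446.2 207.6  40. ]
side [291 306  14  21] 239 [297.2 315.6] [550.2 284.9  40. ]
side [329 341  51   9] 328 [353.6 345.8] [425.1 370.1  40. ]
```

Run:
```python
from h import *
plan([549,271,100],1.515,n=12)
```

```text
call {'dp': [0.85, 0.09, 0.1], 'turn': [0.0, 0.0, 0.0], 'fingers': 0}
 {'dp': [0.85, 0.09, 0.1], 'turn': [0.0, 0.0, 0.0], 'fingers': 0}
 {'dp': [0.85, 0.09, 0.1], 'turn': [0.0, 0.0, 0.0], 'fingers': 0}
 {'dp': [0.85, 0.09, 0.1], 'turn': [0.0, 0.0, 0.0], 'fingers': 0}
 {'dp': [0.85, 0.09, 0.1], 'turn': [0.0, 0.0, 0.0], 'fingers': 0}
call {'dp': [0.85, 0.09, 0.1], 'turn': [0.0, 0.0, 0.0], 'fingers': 0}
 {'dp': [0.85, 0.09, 0.1], 'turn': [0.0, 0.0, 0.0], 'fingers': 0}
 {'dp': [0.85, 0.09, 0.1], 'turn': [0.0, 0.0, 0.0], 'fingers': 0}
 {'dp': [0.85, 0.09, 0.1], 'turn': [0.0, 0.0, 0.0], 'fingers': 0}
 {'dp': [0.85, 0.09, 0.1], 'turn': [0.0, 0.0, 0.0], 'fingers': 0}
call {'dp': [0.85, 0.09, 0.1], 'turn': [0.0, 0.0, 0.0], 'fingers': 0}
 {'dp': [0.85, 0.09, 0.1], 'turn': [0.0, 0.0, 0.0], 'fingers': 0}
```

>>> play_rows(
  rows=[
    {"dp": [0.85,0.09,0.1],"turn": [0,0,0],"fingers": 0.2},
    {"dp": [0.85,0.09,0.1],"turn": [0,0,0],"fingers": 0.2},
    {"dp": [0.85,0.09,0.1],"turn": [0,0,0],"fingers": 0.2},
    {"dp": [0.85,0.09,0.1],"turn": [0,0,0],"fingers": 0.2},
    {"dp": [0.85,0.09,0.1],"turn": [0,0,0],"fingers": 0.2},
  ],
)

```text
clock: 15.77
eef_pos: [510.5, 34.9, 123.6]
tcp_rot: [-3.139, 0.0, 1.515]
contact_force: [0.7, 0.0, 0.2]
opening: 0.798
grasp_force: 0.0
```

>>> play_rows(
  rows=[
    {"dp": [0.85,0.09,0.1],"turn": [0,0,0],"fingers": 0.2},
    {"dp": [0.85,0.09,0.1],"turn": [0,0,0],"fingers": 0.2},
    {"dp": [0.85,0.09,0.1],"turn": [0,0,0],"fingers": 0.2},
    {"dp": [0.85,0.09,0.1],"turn": [0,0,0],"fingers": 0.2},
    {"dp": [0.85,0.09,0.1],"turn": [0,0,0],"fingers": 0.2},
  ],
)

```text
clock: 16.18
eef_pos: [537.9, 203.5, 103.3]
tcp_rot: [-3.139, 0.001, 1.515]
contact_force: [0.5, -0.1, -0.4]
opening: 0.804
grasp_force: 0.0
```

>>> play_rows(
  rows=[
    {"dp": [0.85,0.09,0.1],"turn": [0,0,0],"fingers": 0.2},
    {"dp": [0.85,0.09,0.1],"turn": [0,0,0],"fingers": 0.2},
    {"dp": [0,0,0],"turn": [0,0,0],"fingers": 0.2},
    {"dp": [0,0,0],"turn": [0,0,0],"fingers": 0.2},
  ],
)

```text
clock: 16.52
eef_pos: [548.8, 270.6, 95.1]
tcp_rot: [-3.139, 0.002, 1.518]
contact_force: [0.1, -0.4, 0.8]
opening: 0.803
grasp_force: 0.0
```

Run:
```python
from h import *
s=r.sense();print(s['eef_pos'],s['tcp_rot'])
g=snap('side','side8');turbs(g,'side')
plan([549,271,-6],1.515)
```

```text
[548.77552705 270.62805022  95.14738864] [-3.13869054e+00  1.62966669e-03  1.51798939e+00]
side [291 306  14  21] 239 [297.2 315.6] [550.2 284.9  40. ]
side [329 341  51   9] 328 [353.6 345.8] [425.1 370.1  40. ]
call {'dp': [0.02, 0.0, 0.85], 'turn': [-0.01, 0.01, 0.01], 'fingers': 0}
 {'dp': [0.01, 0.0, 0.85], 'turn': [-0.01, 0.01, 0.01], 'fingers': 0}
 {'dp': [0.01, 0.0, 0.85], 'turn': [-0.01, 0.01, 0.01], 'fingers': 0}
```

>>> play_rows(
  rows=[
    {"dp": [0,0,0.85],"turn": [0,0,0],"fingers": 0.2},
    {"dp": [0,0,0.8],"turn": [0,0,0],"fingers": 0.2},
    {"dp": [0,0,0.5],"turn": [0,0,0],"fingers": 0.2},
    {"dp": [0,0,0.3],"turn": [0,0,0],"fingers": 0.2},
    {"dp": [0,0,0],"turn": [0,0,0],"fingers": 0.2},
  ],
)

```text
clock: 16.98
eef_pos: [547.9, 267.4, -3.3]
tcp_rot: [-3.137, 0.003, 1.514]
contact_force: [-0.7, 0.5, -0.1]
opening: 0.799
grasp_force: 0.0
```

>>> play_rows(
  rows=[
    {"dp": [0,0,0],"turn": [0,0,0],"fingers": 1},
    {"dp": [0,0,0],"turn": [0,0,0],"fingers": 1},
    {"dp": [0,0,0],"turn": [0,0,0],"fingers": 1},
    {"dp": [0,0,0],"turn": [0,0,0],"fingers": 1},
    {"dp": [0,0,0],"turn": [0,0,0],"fingers": 1},
  ],
  force=40,
)

```text
clock: 17.4
eef_pos: [551.3, 270.1, 1.3]
tcp_rot: [3.139, -0.001, 1.515]
contact_force: [0.2, -1.5, 6.9]
opening: 0.338
grasp_force: 39.4
```

>>> play_rows(
  rows=[
    {"dp": [0,0,-0.2],"turn": [0,0,0],"fingers": 1},
    {"dp": [0,0,-0.6],"turn": [0,0,0],"fingers": 1},
    {"dp": [0,0,-0.9],"turn": [0,0,0],"fingers": 1},
    {"dp": [0,0,-0.9],"turn": [0,0,0],"fingers": 1},
    {"dp": [0,0,-0.6],"turn": [0,0,0],"fingers": 1},
  ],
)

```text
clock: 17.82
eef_pos: [551.1, 270.3, 131.7]
tcp_rot: [3.139, -0.002, 1.515]
contact_force: [1.1, 0.4, 0.4]
opening: 0.336
grasp_force: 39.6
```

Run:
```python
from h import *
s=r.sense();print(s['eef_pos'],s['opening'],s['grasp_force'])
g=snap('side','side9');turbs(g,'side')
cv2.imwrite('pics/c10.png',cv2.resize(g['pixels'][190:350,230:390,::-1],None,fx=3.5,fy=3.5,interpolation=cv2.INTER_CUBIC))
plan([605,-143,130],1.515)
```

```text
[551.1093209  270.28511759 131.74301696] 0.33591748455634884 39.643285274505615
side [329 341  51   9] 328 [353.6 345.8] [425.1 370.1  40. ]
call {'dp': [-0.86, 0.16, 0.01], 'turn': [0.01, -0.0, 0.0], 'fingers': 0}
 {'dp': [-0.86, 0.16, 0.01], 'turn': [0.01, -0.0, 0.0], 'fingers': 0}
 {'dp': [-0.86, 0.16, 0.01], 'turn': [0.01, -0.0, 0.0], 'fingers': 0}
 {'dp': [-0.86, 0.16, 0.01], 'turn': [0.01, -0.0, 0.0], 'fingers': 0}
 {'dp': [-0.86, 0.16, 0.01], 'turn': [0.01, -0.0, 0.0], 'fingers': 0}
call {'dp': [-0.86, 0.16, 0.01], 'turn': [0.01, -0.0, 0.0], 'fingers': 0}
 {'dp': [-0.86, 0.16, 0.01], 'turn': [0.01, -0.0, 0.0], 'fingers': 0}
 {'dp': [-0.86, 0.16, 0.01], 'turn': [0.01, -0.0, 0.0], 'fingers': 0}
 {'dp': [-0.86, 0.16, 0.01], 'turn': [0.01, -0.0, 0.0], 'fingers': 0}
 {'dp': [-0.86, 0.16, 0.01], 'turn': [0.01, -0.0, 0.0], 'fingers': 0}
call {'dp': [-0.86, 0.16, 0.01], 'turn': [0.01, -0.0, 0.0], 'fingers': 0}
 {'dp': [-0.86, 0.16, 0.01], 'turn': [0.01, -0.0, 0.0], 'fingers': 0}
```

View pics/c10.png

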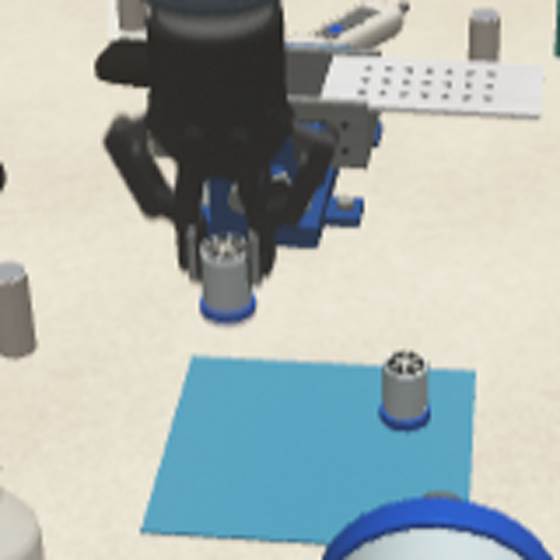

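>>> play_rows(
  rows=[
    {"dp": [-0.84,0.16,0],"turn": [0,0,0],"fingers": 1},
    {"dp": [-0.84,0.16,0],"turn": [0,0,0],"fingers": 1},
    {"dp": [-0.84,0.16,0],"turn": [0,0,0],"fingers": 1},
    {"dp": [-0.84,0.16,0],"turn": [0,0,0],"fingers": 1},
    {"dp": [-0.84,0.16,0],"turn": [0,0,0],"fingers": 1},
  ],
)

```text
clock: 18.28
eef_pos: [572.7, 98.8, 128.4]
tcp_rot: [3.141, -0.0, 1.516]
contact_force: [0.6, 0.1, -0.5]
opening: 0.33
grasp_force: 39.6
```

>>> play_rows(
  rows=[
    {"dp": [-0.84,0.16,0],"turn": [0,0,0],"fingers": 1},
    {"dp": [-0.84,0.16,0],"turn": [0,0,0],"fingers": 1},
    {"dp": [-0.84,0.16,0],"turn": [0,0,0],"fingers": 1},
    {"dp": [-0.84,0.16,0],"turn": [0,0,0],"fingers": 1},
    {"dp": [-0.84,0.16,0],"turn": [0,0,0],"fingers": 1},
  ],
)

```text
clock: 18.7
eef_pos: [595.4, -70.9, 128.3]
tcp_rot: [3.141, -0.0, 1.515]
contact_force: [-0.5, -0.6, -0.5]
opening: 0.336
grasp_force: 39.6
```

>>> play_rows(
  rows=[
    {"dp": [-0.84,0.16,0],"turn": [0,0,0],"fingers": 1},
    {"dp": [-0.4,0.16,0],"turn": [0,0,0],"fingers": 1},
    {"dp": [0,0,0],"turn": [0,0,0],"fingers": 1},
    {"dp": [0,0,0],"turn": [0,0,0],"fingers": 1},
  ],
)

```text
clock: 19.03
eef_pos: [605.6, -120.0, 127.9]
tcp_rot: [3.141, -0.0, 1.513]
contact_force: [-0.8, -0.3, -0.6]
opening: 0.343
grasp_force: 39.6
```

Run:
```python
from h import *
s=r.sense();print(s['eef_pos'],s['opening'],s['grasp_force'])
g=snap('side','side10')
h=cv2.cvtColor(g['pixels'][150:250,260:360],cv2.COLOR_RGB2HSV);
plan([612,-122,60],1.515)
```

```text
[ 605.56381429 -119.97447943  127.85869659] 0.3434931150282397 39.63630437850952
call {'dp': [-0.03, 0.09, 0.85], 'turn': [-0.0, -0.0, -0.0], 'fingers': 0}
 {'dp': [-0.03, 0.09, 0.85], 'turn': [-0.0, -0.0, -0.0], 'fingers': 0}
```

>>> play_rows(
  rows=[
    {"dp": [-0.05,0.15,0.6],"turn": [0,0,0],"fingers": 1},
    {"dp": [0,0,0.7],"turn": [0,0,0],"fingers": 1},
    {"dp": [0,0,0.7],"turn": [0,0,0],"fingers": 1},
    {"dp": [0,0,0.35],"turn": [0,0,0],"fingers": 1},
    {"dp": [0,0,0],"turn": [0,0,0],"fingers": 1},
  ],
)

```text
clock: 19.5
eef_pos: [608.5, -119.6, 30.3]
tcp_rot: [-3.136, -0.001, 1.517]
contact_force: [-1.4, -0.0, -0.4]
opening: 0.329
grasp_force: 39.6
```

>>> play_rows(
  rows=[
    {"dp": [0,0,0.05],"turn": [0,0,0],"fingers": 1},
    {"dp": [0,0,0.05],"turn": [0,0,0],"fingers": 1},
    {"dp": [0,0,0],"turn": [0,0,0],"fingers": 1},
  ],
)

```text
clock: 19.75
eef_pos: [612.2, -121.5, 30.7]
tcp_rot: [3.14, 0.0, 1.516]
contact_force: [-0.0, -0.6, -0.1]
opening: 0.336
grasp_force: 39.6
```

>>> play_rows(
  rows=[
    {"dp": [0,0,0.05],"turn": [0,0,0],"fingers": 1},
    {"dp": [0,0,0.05],"turn": [0,0,0],"fingers": 1},
    {"dp": [0,0,0],"turn": [0,0,0],"fingers": 1},
    {"dp": [0,0,0],"turn": [0,0,0],"fingers": 1},
  ],
)

```text
clock: 20.08
eef_pos: [611.4, -122.0, 25.8]
tcp_rot: [3.141, 0.0, 1.515]
contact_force: [-0.3, -0.2, 0.8]
opening: 0.337
grasp_force: 39.6
```

>>> play_rows(
  rows=[
    {"dp": [0,0,0.05],"turn": [0,0,0],"fingers": 1},
    {"dp": [0,0,0],"turn": [0,0,0],"fingers": 1},
    {"dp": [0,0,0],"turn": [0,0,0],"fingers": 1},
  ],
)

```text
clock: 20.33
eef_pos: [611.6, -122.1, 25.3]
tcp_rot: [3.141, 0.0, 1.515]
contact_force: [-5.2, 1.6, 15.2]
opening: 0.333
grasp_force: 41.2
```

The foot is on the floor, so I'm releasing just enough and going up.

>>> play_rows(
  rows=[
    {"dp": [0,0,-0.05],"turn": [0,0,0],"fingers": 0.5},
    {"dp": [0,0,0],"turn": [0,0,0],"fingers": 0.5},
    {"dp": [0,0,0],"turn": [0,0,0],"fingers": 0.5},
  ],
)

```text
clock: 20.58
eef_pos: [611.5, -122.0, 25.7]
tcp_rot: [3.141, 0.0, 1.515]
contact_force: [0.4, -0.6, 0.3]
opening: 0.5
grasp_force: 0.0
```

>>> play_rows(
  rows=[
    {"dp": [0,0,-0.3],"turn": [0,0,0],"fingers": 0.5},
    {"dp": [0,0,-0.7],"turn": [0,0,0],"fingers": 0.5},
    {"dp": [0,0,-0.9],"turn": [0,0,0],"fingers": 0.5},
    {"dp": [0,0,-0.8],"turn": [0,0,0],"fingers": 0.3},
    {"dp": [0,0,0],"turn": [0,0,0],"fingers": 0.2},
  ],
)

```text
clock: 21.0
eef_pos: [615.3, -122.7, 140.9]
tcp_rot: [3.132, 0.001, 1.515]
contact_force: [1.4, -0.5, 0.2]
opening: 0.765
grasp_force: 0.0
```

Run:
```python
from h import *
s=r.sense();print(s['eef_pos'],s['opening'],s['grasp_force'])
turbs(snap('top','top11'),'top');g=snap('side','side11');turbs(g,'side')
plan([447,207,100],1.515)
```

```text
[ 615.32316632 -122.71550994  140.91528352] 0.7649259172671888 0.0
top [256 269  13  13] 130 [262.1 275.4] [446.2 207.6  40. ]
side [329 341  51   9] 328 [353.6 345.8] [425.1 370.1  40. ]
call {'dp': [0.73, -0.42, 0.08], 'turn': [0.0, 0.0, 0.0], 'fingers': 0}
 {'dp': [0.73, -0.42, 0.08], 'turn': [0.0, 0.0, 0.0], 'fingers': 0}
 {'dp': [0.73, -0.42, 0.08], 'turn': [0.0, 0.0, 0.0], 'fingers': 0}
 {'dp': [0.73, -0.42, 0.08], 'turn': [0.0, 0.0, 0.0], 'fingers': 0}
 {'dp': [0.73, -0.42, 0.08], 'turn': [0.0, 0.0, 0.0], 'fingers': 0}
call {'dp': [0.73, -0.42, 0.08], 'turn': [0.0, 0.0, 0.0], 'fingers': 0}
 {'dp': [0.73, -0.42, 0.08], 'turn': [0.0, 0.0, 0.0], 'fingers': 0}
 {'dp': [0.73, -0.42, 0.08], 'turn': [0.0, 0.0, 0.0], 'fingers': 0}
 {'dp': [0.73, -0.42, 0.08], 'turn': [0.0, 0.0, 0.0], 'fingers': 0}
 {'dp': [0.73, -0.42, 0.08], 'turn': [0.0, 0.0, 0.0], 'fingers': 0}
call {'dp': [0.73, -0.42, 0.08], 'turn': [0.0, 0.0, 0.0], 'fingers': 0}
```

>>> play_rows(
  rows=[
    {"dp": [0.73,-0.41,0.08],"turn": [0,0,0],"fingers": 0.2},
    {"dp": [0.73,-0.41,0.08],"turn": [0,0,0],"fingers": 0.2},
    {"dp": [0.73,-0.41,0.08],"turn": [0,0,0],"fingers": 0.2},
    {"dp": [0.73,-0.41,0.08],"turn": [0,0,0],"fingers": 0.2},
    {"dp": [0.73,-0.41,0.08],"turn": [0,0,0],"fingers": 0.2},
  ],
)

```text
clock: 21.52
eef_pos: [535.6, 29.4, 116.3]
tcp_rot: [-3.139, 0.0, 1.515]
contact_force: [0.8, 0.6, 0.1]
opening: 0.804
grasp_force: 0.0
```

>>> play_rows(
  rows=[
    {"dp": [0.73,-0.41,0.08],"turn": [0,0,0],"fingers": 0.2},
    {"dp": [0.73,-0.41,0.08],"turn": [0,0,0],"fingers": 0.2},
    {"dp": [0.73,-0.41,0.08],"turn": [0,0,0],"fingers": 0.2},
    {"dp": [0.73,-0.41,0.08],"turn": [0,0,0],"fingers": 0.2},
    {"dp": [0.73,-0.41,0.08],"turn": [0,0,0],"fingers": 0.2},
  ],
)

```text
clock: 21.93
eef_pos: [461.8, 179.6, 100.4]
tcp_rot: [-3.14, 0.001, 1.515]
contact_force: [0.4, 0.3, 0.2]
opening: 0.799
grasp_force: 0.0
```

>>> play_rows(
  rows=[
    {"dp": [0.73,-0.41,0.08],"turn": [0,0,0],"fingers": 0.2},
    {"dp": [0,0,0],"turn": [0,0,0],"fingers": 0.2},
    {"dp": [0,0,0],"turn": [0,0,0],"fingers": 0.2},
    {"dp": [0,0,0],"turn": [0,0,0],"fingers": 0.2},
  ],
)

```text
clock: 22.27
eef_pos: [448.5, 208.4, 97.7]
tcp_rot: [-3.14, 0.001, 1.516]
contact_force: [0.4, 0.1, 0.7]
opening: 0.801
grasp_force: 0.0
```

Run:
```python
from h import *
s=r.sense();print(s['eef_pos'],s['tcp_rot'])
g=snap('side','side12');turbs(g,'side')
cv2.imwrite('pics/c11.png',cv2.resize(g['pixels'][150:350,230:420,::-1],None,fx=3,fy=3,interpolation=cv2.INTER_CUBIC))
plan([447,207,-1],1.515)
```

```text
[448.47428164 208.4264721   97.74791688] [-3.14040665e+00  9.31753935e-04  1.51636262e+00]
side [329 341  51   9] 328 [353.6 345.8] [425.1 370.1  40. ]
call {'dp': [-0.01, -0.01, 0.82], 'turn': [-0.0, 0.0, 0.0], 'fingers': 0}
 {'dp': [-0.01, -0.02, 0.82], 'turn': [-0.0, 0.0, 0.0], 'fingers': 0}
 {'dp': [-0.01, -0.02, 0.82], 'turn': [-0.0, 0.0, 0.0], 'fingers': 0}
```

View pics/c11.png

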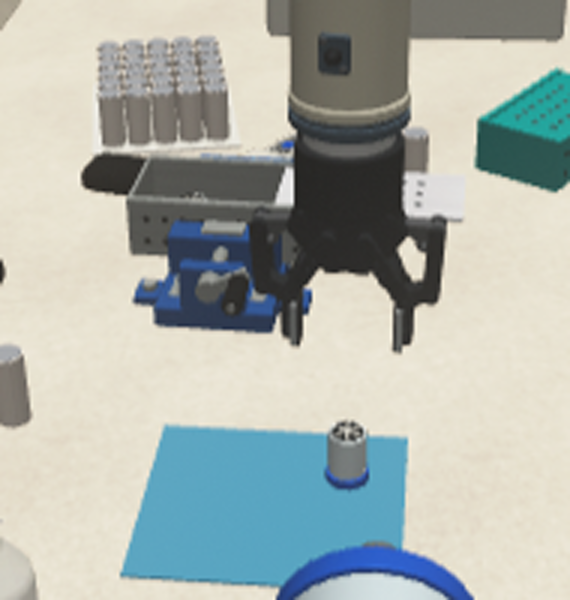

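The turbine is centred between the fingers at crop (348,450), with the first turbine inside the cassette at (195,200). I'm descending and grasping.

>>> play_rows(
  rows=[
    {"dp": [0,0,0.85],"turn": [0,0,0],"fingers": 0.2},
    {"dp": [0,0,0.8],"turn": [0,0,0],"fingers": 0.2},
    {"dp": [0,0,0.5],"turn": [0,0,0],"fingers": 0.2},
    {"dp": [0,0,0.35],"turn": [0,0,0],"fingers": 0.2},
    {"dp": [0,0,0],"turn": [0,0,0],"fingers": 0.2},
  ],
)

```text
clock: 22.73
eef_pos: [447.6, 206.7, -4.2]
tcp_rot: [-3.137, 0.002, 1.513]
contact_force: [0.6, -0.2, -0.0]
opening: 0.799
grasp_force: 0.0
```

>>> play_rows(
  rows=[
    {"dp": [0,0,0],"turn": [0,0,0],"fingers": 1},
    {"dp": [0,0,0],"turn": [0,0,0],"fingers": 1},
    {"dp": [0,0,0],"turn": [0,0,0],"fingers": 1},
    {"dp": [0,0,0],"turn": [0,0,0],"fingers": 1},
    {"dp": [0,0,0],"turn": [0,0,0],"fingers": 1},
  ],
)

```text
clock: 23.15
eef_pos: [450.0, 208.9, -0.3]
tcp_rot: [3.14, -0.001, 1.515]
contact_force: [-0.1, -2.6, 7.1]
opening: 0.339
grasp_force: 39.4
```

>>> play_rows(
  rows=[
    {"dp": [0,0,-0.2],"turn": [0,0,0],"fingers": 1},
    {"dp": [0,0,-0.6],"turn": [0,0,0],"fingers": 1},
    {"dp": [0,0,-0.9],"turn": [0,0,0],"fingers": 1},
    {"dp": [0,0,-0.9],"turn": [0,0,0],"fingers": 1},
    {"dp": [0,0,-0.6],"turn": [0,0,0],"fingers": 1},
  ],
)

```text
clock: 23.57
eef_pos: [449.8, 209.3, 130.2]
tcp_rot: [3.139, -0.002, 1.515]
contact_force: [1.4, -0.1, 0.5]
opening: 0.334
grasp_force: 39.6
```

Run:
```python
from h import *
s=r.sense();print(s['eef_pos'],s['opening'],s['grasp_force'])
plan([569,-161,130],1.515,n=11)
```

```text
[449.8457686  209.295082   130.23080213] 0.3343925803623354 39.582043290138245
call {'dp': [-0.83, 0.32, 0.0], 'turn': [0.0, -0.0, 0.0], 'fingers': 0}
 {'dp': [-0.83, 0.32, 0.0], 'turn': [0.0, -0.0, 0.0], 'fingers': 0}
 {'dp': [-0.83, 0.32, 0.0], 'turn': [0.0, -0.0, 0.0], 'fingers': 0}
 {'dp': [-0.83, 0.32, 0.0], 'turn': [0.0, -0.0, 0.0], 'fingers': 0}
 {'dp': [-0.83, 0.32, 0.0], 'turn': [0.0, -0.0, 0.0], 'fingers': 0}
call {'dp': [-0.83, 0.32, 0.0], 'turn': [0.0, -0.0, 0.0], 'fingers': 0}
 {'dp': [-0.83, 0.32, 0.0], 'turn': [0.0, -0.0, 0.0], 'fingers': 0}
 {'dp': [-0.83, 0.32, 0.0], 'turn': [0.0, -0.0, 0.0], 'fingers': 0}
 {'dp': [-0.83, 0.32, 0.0], 'turn': [0.0, -0.0, 0.0], 'fingers': 0}
 {'dp': [-0.83, 0.32, 0.0], 'turn': [0.0, -0.0, 0.0], 'fingers': 0}
call {'dp': [-0.83, 0.32, 0.0], 'turn': [0.0, -0.0, 0.0], 'fingers': 0}
```

>>> play_rows(
  rows=[
    {"dp": [-0.83,0.32,0],"turn": [0,0,0],"fingers": 1},
    {"dp": [-0.83,0.32,0],"turn": [0,0,0],"fingers": 1},
    {"dp": [-0.83,0.32,0],"turn": [0,0,0],"fingers": 1},
    {"dp": [-0.83,0.32,0],"turn": [0,0,0],"fingers": 1},
    {"dp": [-0.83,0.32,0],"turn": [0,0,0],"fingers": 1},
  ],
)

```text
clock: 23.98
eef_pos: [504.1, 38.1, 127.6]
tcp_rot: [3.14, -0.0, 1.516]
contact_force: [0.5, 0.2, -1.1]
opening: 0.337
grasp_force: 39.6
```

>>> play_rows(
  rows=[
    {"dp": [-0.83,0.32,0],"turn": [0,0,0],"fingers": 1},
    {"dp": [-0.83,0.32,0],"turn": [0,0,0],"fingers": 1},
    {"dp": [-0.83,0.32,0],"turn": [0,0,0],"fingers": 1},
    {"dp": [-0.83,0.32,0],"turn": [0,0,0],"fingers": 1},
    {"dp": [-0.83,0.32,0],"turn": [0,0,0],"fingers": 1},
  ],
)

```text
clock: 24.4
eef_pos: [558.7, -131.5, 127.5]
tcp_rot: [3.141, 0.0, 1.515]
contact_force: [-0.5, 0.5, -0.4]
opening: 0.339
grasp_force: 39.6
```

>>> play_rows(
  rows=[
    {"dp": [-0.83,0.32,0],"turn": [0,0,0],"fingers": 1},
    {"dp": [0,0,0],"turn": [0,0,0],"fingers": 1},
    {"dp": [0,0,0],"turn": [0,0,0],"fingers": 1},
    {"dp": [0,0,0],"turn": [0,0,0],"fingers": 1},
  ],
)

```text
clock: 24.73
eef_pos: [568.8, -163.4, 126.7]
tcp_rot: [-3.141, -0.0, 1.515]
contact_force: [-0.0, 0.6, -0.9]
opening: 0.334
grasp_force: 39.6
```

>>> play_rows(
  rows=[
    {"dp": [0.09,0,0.3],"turn": [0,0,0],"fingers": 1},
    {"dp": [0,0,0.7],"turn": [0,0,0],"fingers": 1},
    {"dp": [0,0,0.7],"turn": [0,0,0],"fingers": 1},
    {"dp": [0,0,0.6],"turn": [0,0,0],"fingers": 1},
    {"dp": [0,0,0],"turn": [0,0,0],"fingers": 1},
  ],
)

```text
clock: 25.15
eef_pos: [565.6, -157.4, 29.7]
tcp_rot: [-3.134, -0.002, 1.517]
contact_force: [-1.4, 0.5, -1.1]
opening: 0.335
grasp_force: 39.6
```

>>> play_rows(
  rows=[
    {"dp": [0,0,0.05],"turn": [0,0,0],"fingers": 1},
    {"dp": [0,0,0],"turn": [0,0,0],"fingers": 1},
    {"dp": [0,0,0],"turn": [0,0,0],"fingers": 1},
  ],
)

```text
clock: 25.4
eef_pos: [570.6, -159.8, 33.8]
tcp_rot: [3.14, 0.0, 1.516]
contact_force: [0.5, 1.1, 0.1]
opening: 0.338
grasp_force: 39.6
```

>>> play_rows(
  rows=[
    {"dp": [0,0,0.05],"turn": [0,0,0],"fingers": 1},
    {"dp": [0,0,0],"turn": [0,0,0],"fingers": 1},
    {"dp": [0,0,0],"turn": [0,0,0],"fingers": 1},
  ],
)

```text
clock: 25.65
eef_pos: [569.9, -160.2, 31.1]
tcp_rot: [3.141, 0.0, 1.515]
contact_force: [-0.6, -0.2, -0.5]
opening: 0.335
grasp_force: 39.6
```

Floor contact is expected near reading 25, about 6 mm lower.

>>> play_rows(
  rows=[
    {"dp": [0,0,0.06],"turn": [0,0,0],"fingers": 1},
    {"dp": [0,0,0.06],"turn": [0,0,0],"fingers": 1},
    {"dp": [0,0,0],"turn": [0,0,0],"fingers": 1},
    {"dp": [0,0,0],"turn": [0,0,0],"fingers": 1},
  ],
)

```text
clock: 25.98
eef_pos: [569.3, -160.1, 25.3]
tcp_rot: [-3.141, -0.0, 1.515]
contact_force: [0.3, -0.3, -0.3]
opening: 0.335
grasp_force: 39.6
```

>>> play_rows(
  rows=[
    {"dp": [0,0,0.04],"turn": [0,0,0],"fingers": 1},
    {"dp": [0,0,0],"turn": [0,0,0],"fingers": 1},
    {"dp": [0,0,0],"turn": [0,0,0],"fingers": 1},
  ],
)

```text
clock: 26.23
eef_pos: [569.5, -160.1, 23.9]
tcp_rot: [-3.141, -0.0, 1.515]
contact_force: [-0.2, 0.7, 0.1]
opening: 0.337
grasp_force: 39.7
```

>>> play_rows(
  rows=[
    {"dp": [0,0,0.04],"turn": [0,0,0],"fingers": 1},
    {"dp": [0,0,0],"turn": [0,0,0],"fingers": 1},
    {"dp": [0,0,0],"turn": [0,0,0],"fingers": 0.5},
    {"dp": [0,0,0],"turn": [0,0,0],"fingers": 0.5},
    {"dp": [0,0,0],"turn": [0,0,0],"fingers": 0.5},
  ],
)

```text
clock: 26.65
eef_pos: [569.6, -160.0, 22.4]
tcp_rot: [3.142, 0.0, 1.515]
contact_force: [0.2, 1.1, -0.9]
opening: 0.5
grasp_force: 0.0
```

>>> play_rows(
  rows=[
    {"dp": [0,0,-0.3],"turn": [0,0,0],"fingers": 0.5},
    {"dp": [0,0,-0.7],"turn": [0,0,0],"fingers": 0.5},
    {"dp": [0,0,-0.9],"turn": [0,0,0],"fingers": 0.5},
    {"dp": [0,0,-0.8],"turn": [0,0,0],"fingers": 1},
    {"dp": [0,0,0],"turn": [0,0,0],"fingers": 1},
  ],
)

```text
clock: 27.07
eef_pos: [573.4, -161.1, 137.5]
tcp_rot: [3.132, 0.002, 1.515]
contact_force: [2.1, -0.0, 1.2]
opening: 0.231
grasp_force: 0.0
```

Run:
```python
from h import *
s=r.sense();print(s['eef_pos'],s['opening'],s['grasp_force'])
turbs(snap('top','top13'),'top')
g=snap('side','side13')
cv2.imwrite('pics/c12.png',cv2.resize(g['pixels'][150:250,260:390,::-1],None,fx=5,fy=5,interpolation=cv2.INTER_CUBIC))
plan([486,-136,75],1.515)
```

```text
[ 573.42497393 -161.12211948  137.47241816] 0.23102125840760135 0.0
call {'dp': [0.16, -0.72, 0.48], 'turn': [0.01, 0.0, 0.0], 'fingers': 0}
 {'dp': [0.16, -0.72, 0.48], 'turn': [0.01, 0.0, 0.0], 'fingers': 0}
 {'dp': [0.16, -0.72, 0.48], 'turn': [0.01, 0.0, 0.0], 'fingers': 0}
```

View pics/c12.png

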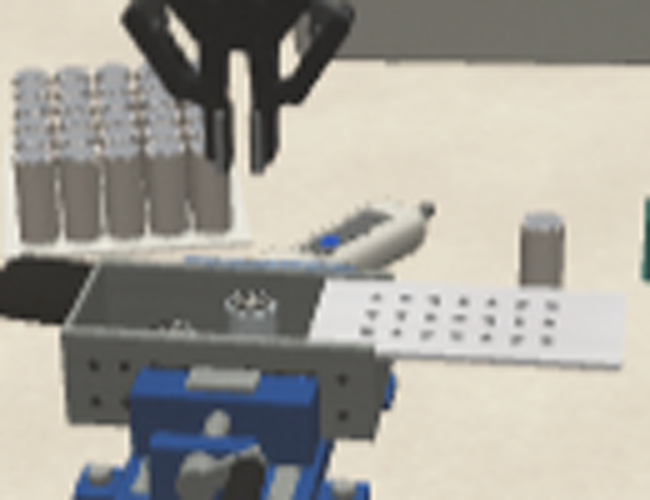

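Both turbines stand inside, with rims at crop (180,325) and (250,300). Next I'll press on the lid and shut it.

>>> play_rows(
  rows=[
    {"dp": [0.16,-0.7,0.2],"turn": [0,0,0],"fingers": 1},
    {"dp": [0.16,-0.7,0.5],"turn": [0,0,0],"fingers": 1},
    {"dp": [0.16,-0.66,0.6],"turn": [0,0,0],"fingers": 1},
    {"dp": [0,0,0.2],"turn": [0,0,0],"fingers": 1},
    {"dp": [0,0,0],"turn": [0,0,0],"fingers": 1},
  ],
)

```text
clock: 27.58
eef_pos: [484.3, -135.2, 67.4]
tcp_rot: [-3.135, -0.002, 1.515]
contact_force: [0.5, -0.3, -0.2]
opening: -0.001
grasp_force: 0.0
```

>>> play_rows(
  rows=[
    {"dp": [0,0,0.1],"turn": [0,0,0],"fingers": 1},
    {"dp": [0,0,0],"turn": [0,0,0],"fingers": 1},
    {"dp": [0,0,0],"turn": [0,0,0],"fingers": 1},
  ],
)

```text
clock: 27.83
eef_pos: [489.6, -136.7, 66.7]
tcp_rot: [3.141, 0.0, 1.515]
contact_force: [-0.4, -0.0, -0.4]
opening: -0.001
grasp_force: 0.0
```

>>> play_rows(
  rows=[
    {"dp": [0,0,0.1],"turn": [0,0,0],"fingers": 1},
    {"dp": [0,0,0.1],"turn": [0,0,0],"fingers": 1},
    {"dp": [0,0,0],"turn": [0,0,0],"fingers": 1},
    {"dp": [0,0,0],"turn": [0,0,0],"fingers": 1},
  ],
)

```text
clock: 28.17
eef_pos: [488.2, -136.3, 58.2]
tcp_rot: [-3.141, -0.0, 1.515]
contact_force: [1.1, 0.6, 0.0]
opening: 0.0
grasp_force: 0.0
```

>>> play_rows(
  rows=[
    {"dp": [0,0,0.09],"turn": [0,0,0],"fingers": 1},
    {"dp": [0,0,0],"turn": [0,0,0],"fingers": 1},
    {"dp": [0,0,0],"turn": [0,0,0],"fingers": 1},
  ],
)

```text
clock: 28.42
eef_pos: [490.5, -136.6, 56.3]
tcp_rot: [3.138, 0.0, 1.515]
contact_force: [0.8, 2.6, 13.7]
opening: -0.0
grasp_force: 7.2
```

>>> play_rows(
  rows=[
    {"dp": [0,0.1,0.04],"turn": [0,0,0],"fingers": 1},
    {"dp": [0,0.3,0],"turn": [0,0,0],"fingers": 1},
    {"dp": [0,0.4,0],"turn": [0,0,0],"fingers": 1},
    {"dp": [0,0.4,0],"turn": [0,0,0],"fingers": 1},
    {"dp": [0,0.4,0],"turn": [0,0,0],"fingers": 1},
  ],
)

```text
clock: 28.83
eef_pos: [555.8, -140.3, 56.6]
tcp_rot: [3.136, 0.001, 1.515]
contact_force: [-2.8, 3.0, 24.6]
opening: 0.005
grasp_force: 12.3
```

>>> play_rows(
  rows=[
    {"dp": [0,0.4,0],"turn": [0,0,0],"fingers": 1},
    {"dp": [0,0.4,0],"turn": [0,0,0],"fingers": 1},
    {"dp": [0,0.4,0],"turn": [0,0,0],"fingers": 1},
    {"dp": [0,0.2,0],"turn": [0,0,0],"fingers": 1},
    {"dp": [0,0.1,0],"turn": [0,0,0],"fingers": 1},
  ],
)

```text
clock: 29.25
eef_pos: [616.3, -143.6, 56.5]
tcp_rot: [3.135, 0.001, 1.515]
contact_force: [-3.0, 2.4, 26.6]
opening: 0.002
grasp_force: 13.1
```

>>> play_rows(
  rows=[
    {"dp": [0,0.1,0],"turn": [0,0,0],"fingers": 1},
    {"dp": [0,0.1,0],"turn": [0,0,0],"fingers": 1},
    {"dp": [0,0,0],"turn": [0,0,0],"fingers": 1},
  ],
)

```text
clock: 29.5
eef_pos: [623.6, -144.1, 56.5]
tcp_rot: [3.135, 0.001, 1.515]
contact_force: [-1.1, 2.3, 22.5]
opening: 0.002
grasp_force: 11.1
```

>>> play_rows(
  rows=[
    {"dp": [0,0.1,0],"turn": [0,0,0],"fingers": 1},
    {"dp": [0,0.1,0],"turn": [0,0,0],"fingers": 1},
    {"dp": [0,0,0],"turn": [0,0,0],"fingers": 1},
  ],
)

```text
clock: 29.75
eef_pos: [625.0, -144.1, 56.2]
tcp_rot: [-3.135, -0.0, 1.516]
contact_force: [-23.8, 1.8, 41.5]
opening: 0.001
grasp_force: 20.4
```

>>> play_rows(
  rows=[
    {"dp": [0,0.1,0],"turn": [0,0,0],"fingers": 1},
    {"dp": [0,0.1,0],"turn": [0,0,0],"fingers": 1},
    {"dp": [0,0,0],"turn": [0,0,0],"fingers": 1},
  ],
)

```text
clock: 30.0
eef_pos: [634.6, -144.7, 55.9]
tcp_rot: [-3.139, 0.0, 1.515]
contact_force: [-16.2, 1.3, 28.8]
opening: 0.002
grasp_force: 13.7
```

The hard stop came at x≈625, so the lid is shut. I'm lifting off and checking from the top.

>>> play_rows(
  rows=[
    {"dp": [0,0,-0.2],"turn": [0,0,0],"fingers": 1},
    {"dp": [0,0,-0.8],"turn": [0,0,0],"fingers": 1},
    {"dp": [0,0,-0.9],"turn": [0,0,0],"fingers": 1},
    {"dp": [0.3,-0.2,-0.6],"turn": [0,0,0],"fingers": 1},
    {"dp": [0.8,-0.2,0],"turn": [0,0,0],"fingers": 0.5},
  ],
)

```text
clock: 30.42
eef_pos: [626.2, -102.7, 159.0]
tcp_rot: [3.132, 0.002, 1.513]
contact_force: [2.1, 0.9, 0.2]
opening: 0.127
grasp_force: 0.0
```

>>> play_rows(
  rows=[
    {"dp": [0.9,-0.2,0],"turn": [0,0,0],"fingers": 0.3},
    {"dp": [0.9,-0.2,0],"turn": [0,0,0],"fingers": 0.3},
    {"dp": [0.9,-0.2,0],"turn": [0,0,0],"fingers": 0.3},
    {"dp": [0.9,-0.2,0],"turn": [0,0,0],"fingers": 0.3},
    {"dp": [0.9,-0.2,0],"turn": [0,0,0],"fingers": 0.3},
  ],
)

```text
clock: 30.83
eef_pos: [592.1, 83.8, 153.3]
tcp_rot: [3.141, -0.0, 1.515]
contact_force: [0.1, -0.1, 0.1]
opening: 0.702
grasp_force: 0.0
```

>>> play_rows(
  rows=[
    {"dp": [0.9,0,0],"turn": [0,0,0],"fingers": 0.3},
    {"dp": [0.9,0,0],"turn": [0,0,0],"fingers": 0.3},
    {"dp": [0.9,0,0],"turn": [0,0,0],"fingers": 0.3},
    {"dp": [0.9,0,0],"turn": [0,0,0],"fingers": 0.3},
  ],
)

```text
clock: 31.17
eef_pos: [600.4, 227.9, 153.3]
tcp_rot: [3.141, -0.0, 1.515]
contact_force: [0.3, 0.2, -0.6]
opening: 0.696
grasp_force: 0.0
```

Run:
```python
from h import *
s=r.sense();print(s['eef_pos'])
a=snap('top','top14')['pixels'][:,:,::-1]; b=load('top5')['pixels'][:,:,::-1]
C=lambda g:cv2.resize(g[180:270,315:450],None,fx=5.8,fy=3.3,interpolation=cv2.INTER_CUBIC)
cv2.imwrite('pics/c13.png',np.vstack([C(b),C(a)]))
plan([553,51,85],1.515)
```

```text
[600.43795328 227.89016418 153.2511371 ]
call {'dp': [-0.77, -0.16, 0.28], 'turn': [0.0, -0.01, 0.0], 'fingers': 0}
 {'dp': [-0.77, -0.16, 0.28], 'turn': [0.0, -0.01, 0.0], 'fingers': 0}
 {'dp': [-0.77, -0.16, 0.28], 'turn': [0.0, -0.01, 0.0], 'fingers': 0}
 {'dp': [-0.77, -0.16, 0.28], 'turn': [0.0, -0.01, 0.0], 'fingers': 0}
 {'dp': [-0.77, -0.16, 0.28], 'turn': [0.0, -0.01, 0.0], 'fingers': 0}
call {'dp': [-0.77, -0.16, 0.28], 'turn': [0.0, -0.01, 0.0], 'fingers': 0}
```

View pics/c13.png

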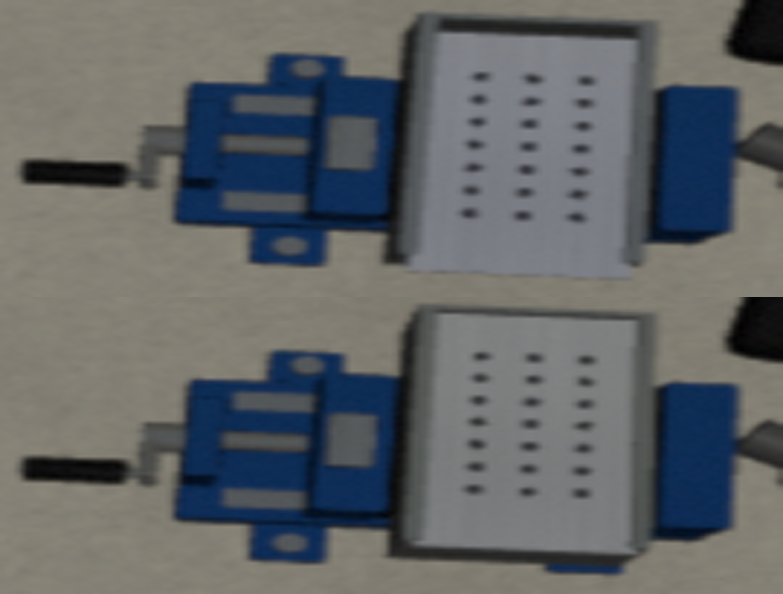

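The lid is shut flush and the jaw is unchanged. Back to the crank, with the grip at reading (551, 52, 40).

>>> play_rows(
  rows=[
    {"dp": [-0.77,-0.16,0.15],"turn": [0,0,0],"fingers": 0.3},
    {"dp": [-0.77,-0.16,0.15],"turn": [0,0,0],"fingers": 0.3},
    {"dp": [-0.77,-0.16,0.15],"turn": [0,0,0],"fingers": 0.3},
    {"dp": [-0.77,-0.16,0.15],"turn": [0,0,0],"fingers": 0.3},
    {"dp": [-0.77,-0.16,0.15],"turn": [0,0,0],"fingers": 0.3},
  ],
)

```text
clock: 31.63
eef_pos: [559.5, 72.8, 122.9]
tcp_rot: [3.141, 0.0, 1.516]
contact_force: [0.5, -0.4, -0.2]
opening: 0.706
grasp_force: 0.0
```

>>> play_rows(
  rows=[
    {"dp": [-0.72,-0.18,0.15],"turn": [0,0,0],"fingers": 0.3},
    {"dp": [0,0,0],"turn": [0,0,0],"fingers": 0.3},
    {"dp": [0,0,0],"turn": [0,0,0],"fingers": 0.3},
    {"dp": [0,0,0],"turn": [0,0,0],"fingers": 0.3},
  ],
)

```text
clock: 31.97
eef_pos: [551.8, 45.7, 117.4]
tcp_rot: [3.141, -0.0, 1.514]
contact_force: [0.4, -0.1, 0.4]
opening: 0.703
grasp_force: 0.0
```

Run:
```python
from h import *
s=r.sense();print(s['eef_pos'])
plan([551,51,39.5],1.515)
```

```text
[551.79319666  45.72706487 117.41950583]
call {'dp': [0.04, -0.01, 0.65], 'turn': [0.0, -0.0, -0.0], 'fingers': 0}
 {'dp': [0.04, -0.01, 0.65], 'turn': [0.0, -0.0, -0.0], 'fingers': 0}
 {'dp': [0.04, -0.01, 0.65], 'turn': [0.0, -0.0, -0.0], 'fingers': 0}
```

>>> play_rows(
  rows=[
    {"dp": [0.13,0,0.6],"turn": [0,0,0],"fingers": 0.3},
    {"dp": [0,0,0.7],"turn": [0,0,0],"fingers": 0.3},
    {"dp": [0,0,0.65],"turn": [0,0,0],"fingers": 0.3},
    {"dp": [0,0,0],"turn": [0,0,0],"fingers": 0.3},
    {"dp": [0,0,0],"turn": [0,0,0],"fingers": 0.5},
  ],
)

```text
clock: 32.38
eef_pos: [551.1, 51.7, 38.6]
tcp_rot: [-3.139, 0.0, 1.517]
contact_force: [-0.1, -0.4, -0.6]
opening: 0.575
grasp_force: 0.0
```

>>> play_rows(
  rows=[
    {"dp": [0,0,0],"turn": [0,0,0],"fingers": 1},
    {"dp": [0,0,0],"turn": [0,0,0],"fingers": 1},
    {"dp": [0,0,0],"turn": [0,0,0],"fingers": 1},
    {"dp": [0,0,0],"turn": [0,0,0],"fingers": 1},
    {"dp": [0,0,0],"turn": [0,0,0],"fingers": 1},
  ],
)

```text
clock: 32.8
eef_pos: [551.9, 51.3, 40.4]
tcp_rot: [3.141, -0.001, 1.515]
contact_force: [-3.7, 3.4, 5.8]
opening: 0.186
grasp_force: 41.7
```

Run:
```python
from h import *
s=r.sense();p=s['eef_pos'];print(p,s['opening'],s['grasp_force'],s['contact_force'])
crank2(p[0],p[2],1.117-np.pi/5*np.arange(1,11))
```

```text
[551.85952546  51.30696446  40.39528681] 0.1856187557427445 41.7491340637207 [-3.7170238   3.36529336  5.75019747]
0 0.49 [0, np.float64(0.34), np.float64(-0.36)]
1 -0.14 [0, np.float64(0.52), np.float64(-0.09)]
2 -0.77 [0, np.float64(0.47), np.float64(0.23)]
3 -1.4 [0, np.float64(0.25), np.float64(0.46)]
4 -2.02 [0, np.float64(-0.07), np.float64(0.52)]
5 -2.65 [0, np.float64(-0.36), np.float64(0.38)]
6 -3.28 [0, np.float64(-0.52), np.float64(0.09)]
7 -3.91 [0, np.float64(-0.47), np.float64(-0.23)]
8 -4.54 [0, np.float64(-0.25), np.float64(-0.46)]
9 -5.17 [0, np.float64(0.07), np.float64(-0.52)]
end 550.941162224124 39.70494662143062
```

>>> play_rows(
  rows=[
    {"dp": [0,0.34,-0.36],"turn": [0,0,0],"fingers": 1},
    {"dp": [0,0.52,-0.09],"turn": [0,0,0],"fingers": 1},
    {"dp": [0,0.47,0.23],"turn": [0,0,0],"fingers": 1},
    {"dp": [0,0.25,0.46],"turn": [0,0,0],"fingers": 1},
    {"dp": [0,-0.07,0.52],"turn": [0,0,0],"fingers": 1},
  ],
)

```text
clock: 33.22
eef_pos: [612.4, 47.9, 9.2]
tcp_rot: [-3.14, -0.001, 1.515]
contact_force: [-23.5, 5.9, 17.7]
opening: 0.19
grasp_force: 47.4
```

>>> play_rows(
  rows=[
    {"dp": [0,-0.36,0.38],"turn": [0,0,0],"fingers": 1},
    {"dp": [0,-0.52,0.09],"turn": [0,0,0],"fingers": 1},
    {"dp": [0,-0.47,-0.23],"turn": [0,0,0],"fingers": 1},
    {"dp": [0,-0.25,-0.46],"turn": [0,0,0],"fingers": 1},
    {"dp": [0,0.07,-0.52],"turn": [0,0,0],"fingers": 1},
  ],
)

```text
clock: 33.63
eef_pos: [550.4, 51.4, 38.9]
tcp_rot: [3.14, -0.001, 1.515]
contact_force: [22.4, 0.6, -18.1]
opening: 0.185
grasp_force: 44.4
```

>>> play_rows(
  rows=[
    {"dp": [0,0,0],"turn": [0,0,0],"fingers": 1},
  ],
)

```text
clock: 33.72
eef_pos: [553.5, 51.2, 42.7]
tcp_rot: [3.136, -0.001, 1.516]
contact_force: [-2.4, 2.5, 4.8]
opening: 0.192
grasp_force: 46.4
```

One turn done. Eight more steps follow, then release.

>>> play_rows(
  rows=[
    {"dp": [0,0.36,-0.38],"turn": [0,0,0],"fingers": 1},
    {"dp": [0,0.52,-0.09],"turn": [0,0,0],"fingers": 1},
    {"dp": [0,0.47,0.23],"turn": [0,0,0],"fingers": 1},
    {"dp": [0,0.25,0.46],"turn": [0,0,0],"fingers": 1},
    {"dp": [0,-0.07,0.52],"turn": [0,0,0],"fingers": 1},
  ],
)

```text
clock: 34.13
eef_pos: [612.4, 47.8, 9.2]
tcp_rot: [-3.14, -0.001, 1.515]
contact_force: [-24.3, 5.5, 17.6]
opening: 0.19
grasp_force: 47.8
```

>>> play_rows(
  rows=[
    {"dp": [0,-0.36,0.38],"turn": [0,0,0],"fingers": 1},
    {"dp": [0,-0.52,0.09],"turn": [0,0,0],"fingers": 1},
    {"dp": [0,-0.47,-0.23],"turn": [0,0,0],"fingers": 1},
    {"dp": [0,0,0],"turn": [0,0,0],"fingers": 1},
  ],
)

```text
clock: 34.47
eef_pos: [556.9, 51.0, 0.6]
tcp_rot: [3.14, -0.001, 1.515]
contact_force: [-3.1, 4.3, -0.5]
opening: 0.187
grasp_force: 46.1
```

>>> play_rows(
  rows=[
    {"dp": [0,0,0],"turn": [0,0,0],"fingers": 0.5},
    {"dp": [0,0,0],"turn": [0,0,0],"fingers": 0.4},
    {"dp": [0,0,-0.6],"turn": [0,0,0],"fingers": 0.3},
    {"dp": [0,0,-0.9],"turn": [0,0,0],"fingers": 0.3},
    {"dp": [0,0,-0.9],"turn": [0,0,0],"fingers": 0.3},
  ],
)

```text
clock: 34.88
eef_pos: [558.0, 50.1, 95.5]
tcp_rot: [-3.14, 0.001, 1.515]
contact_force: [0.1, 0.1, 0.8]
opening: 0.699
grasp_force: 0.0
```

>>> play_rows(
  rows=[
    {"dp": [0.8,0,-0.8],"turn": [0,0,0],"fingers": 0.3},
    {"dp": [0.9,0,0],"turn": [0,0,0],"fingers": 0.3},
    {"dp": [0.9,0,0],"turn": [0,0,0],"fingers": 0.3},
    {"dp": [0.9,0,0],"turn": [0,0,0],"fingers": 0.3},
    {"dp": [0.8,0,0],"turn": [0,0,0],"fingers": 0.3},
  ],
)

```text
clock: 35.3
eef_pos: [568.5, 221.8, 125.3]
tcp_rot: [3.14, -0.001, 1.515]
contact_force: [0.4, -0.2, 0.0]
opening: 0.702
grasp_force: 0.0
```

Run:
```python
from h import *
s=r.sense();print(s['eef_pos'],s['clock'])
a=snap('top','top15')['pixels'][:,:,::-1]; b=snap('side','side15')['pixels'][:,:,::-1]
C=lambda g:cv2.resize(g[180:270,315:450],None,fx=5.8,fy=3.6,interpolation=cv2.INTER_CUBIC)
B=cv2.resize(b[180:350,250:400],(783,270))
cv2.imwrite('pics/c14.png',np.vstack([C(a),B]))
```

```text
[568.53370252 221.75066131 125.25872289] 35.3
```

View pics/c14.png

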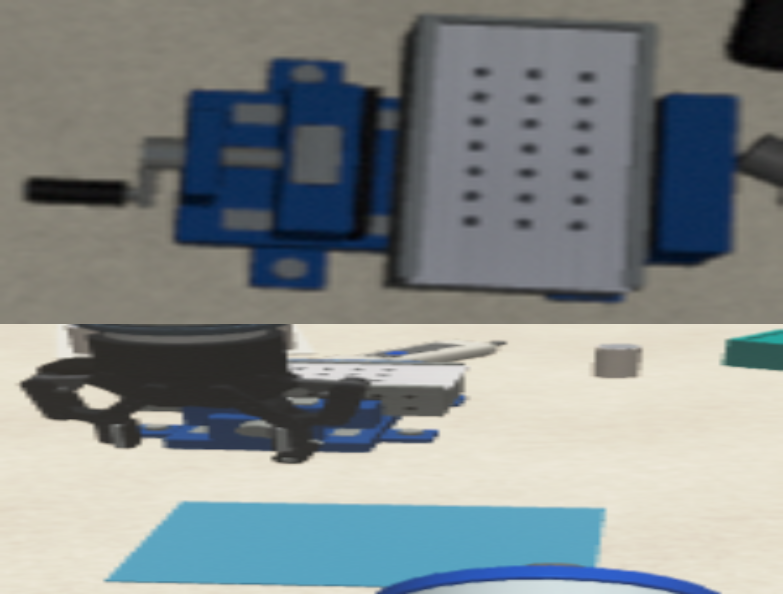

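The jaw is about a centimetre clear, the lid is flush, the cassette stands in the vise and the mat is empty.

```bash
python3 -c "
from rig import r
print(r.sign_off())"
```

```text
the job is handed in; nothing more can be done
None
```

I've handed the job in, with no verdict returned: both turbines are in the cassette, the lid was shut while gripped, and the jaw was then wound about 11 mm clear (grip force judged from jaw travel, not measured).

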